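Hold a wedge block home in the dowel borer

ROBOT

A 7-joint arm with a two-finger parallel gripper is mounted at the origin on the work surface. World frame = base frame: x ahead of the robot, y to its left, z up, the work surface at z = 0. Lengths are in m, angles in rad, forces in N, time in s.
With the tool pointing down it reaches from about 0.35 to 0.9 m from the base axis. Payload 19.9 kg.
Tool frame: the origin (TCP) lies between the finger pads; the fingertips stand 14 mm ahead of it and the grasp point (between the pads) lies 5 mm behind it; z points along the fingers, y is the line along which they close (so a half turn about z gives the same grasp; the last joint's range is limited). The gripper opens to 85 mm and grips with 20 to 120 N. Pads are 22 mm wide; open, the fingers measure 114 mm over their backs; the gripper's body (76 mm by 85 mm) begins 54 mm behind the grasp point. The pads swing forward as they close: fully open they stand 13 mm farther back than shut.
Start: joints at [-1.28, 0.417, -0.01, 1.614, 0.005, 1.111, -0.053], TCP at [0.204, 0.591, 0.245] pointing down, gripper open.
Joint ranges: [-2.81, 2.81], [-0.39, 2.02], [-1.27, 1.25], [0.06, 2.57], [-1.19, 4.33], [0.19, 2], [-2.82, 2.82]. Speed limits (rad/s): [1.89, 1.89, 2.39, 2.39, 3.01, 3.01, 3.01].

INTERFACE

Orientations are given as a unit quaternion [x, y, z, w].
In Python, from rig import read_state, read_camera, camera_params, sign_off gives the robot as it stands.
- The arm moves only by the tool servo_tool, never from a script. Its argument "commands" is a list of rows, each a list of 5 numbers: the shift along the world's x, y, z in m, then the turn about the world's z in rad, then the opening, from 0 (shut) to 1 (fully open). A call has 1 to 8 rows; each row is the pose to reach, as a shift and turn from the pose commanded when the call began; what a row does not reach only later rows make up. A row lasts 1/10 s, in which the tool goes at most 50 mm and 8.59 degrees, less where a joint would pass 70% of its speed; a pose out of reach is approached as far as the arm can. A call with a gripper value outside its range is refused whole. The fingers move at their own pace and stop on an object; the grip force is fixed at half the most. Time passes only in rows, so rows that repeat a pose let the fingers close. It gives the time, the measured TCP pose, the force, the opening and the grip force at its end, in the units of the state.
- read_state(): the state, without advancing time (a new reading comes with each control period).
- read_camera(name): name is "scene" or "top" or "wrist"; returns the picture (384x512x3 uint8, red, green, blue); there is no depth.
- camera_params(name): a dict with "K" (3x3 intrinsics, pixels), "R" (3x3) and "t" (3): a world point X has camera coordinates R X + t; the wrist camera has in their place "mount" (4x4, takes a point from camera to tool coordinates, whose origin is the TCP and whose axes are the flange's). Camera axes: x right, y down, z forward; pixel columns grow to the right and rows downward; lengths in m; the calibration is good to about 2 mm. A picture is of the moment at which its call begins: read the wrist's pose just before it. camera_params takes no time and is no camera call.
- sign_off(): hands the job in; it is judged then, once.
The state is a dict: "clock": time; "joint_positions": joint angles; "dq": joint speeds; "joint_efforts": joint torques, N m; "tool_pos": TCP position; "tool_rot": TCP orientation; "contact_force": force on the tool from outside, world axes, zero at the start; "wrist_torque": the same for the moment, N m; "opening": finger opening in m; "grip_force": force on a finger pad.
Only numpy, scipy, OpenCV 4.12 (cv2) and the standard library are available. Lean on these libraries where they do the work, as an engineer would, in place of code of your own. Each camera call takes 0.05 s, during which the arm holds its last target. There are 200 camera calls.

TASK

Load the bench dowel borer: pick up the wedge-topped pine block (90 mm long, its top slopes from a tall end to a low end), set it down gently on the two raised rest bars, level and centred, tall end towards the stop plate and still clear of the sprung ejector pin, then slide it along the bars against the pin until its tall end sits square and fully home on the two hard stop buttons. Finish while holding it there: keep the gripper on the block and keep up a steady push against the stops, without ramming it, ready for boring; do not let go at the end. Leave the other things on the bench where they are.

Things in the scene. Friction and masses are not known exactly. Their poses are not given: they have to be found in the camera images.
- block_center (a point): Centre of the loose pale pine block to be bored: 90 mm long (its x), 50 mm wide (its y), 0.11 to 0.18 kg. Its flat underside is 28.5 mm below this point. The top slopes evenly along x: 44 mm high at the low end (-x), 57 mm in the middle, 70 mm at the tall end (+x). Starts upright on the bench. The only block with a sloped top.
- block_end (a point): On the block's flat, upright tall end face, midway across, 30 mm above the underside (45 mm from the centre along the block's x).
- block: The same block; origin in the middle of its underside, axes as above.
- jig: Bench dowel borer, fixed: green base plate 430 x 140 x 15 mm, a horizontal drill motor at its far end. Origin at bench height under the middle of the rest bars; x along the bars towards the stop plate, z up. The motor begins at x = 130 mm and rises to about 145 mm, its feed lever's knob too above the bench. Nothing stands beside or above the bars.
- rest_center (a point): Midway between the two aluminium rest bars at the level of their tops, 45 mm above the bench; axes as the borer's. Each bar is 9 mm wide, centred 17.5 mm either side, and runs from x = -90 to +85 mm. The block stands across both, overhanging each by 3 mm; home, its centre is at x = 30 mm.
- stop_plate: Upright steel plate across the far end of the bars (frame as the borer's), 100 mm wide, top 112 mm above the bench, front face at x = 85 mm. Two hard steel stop buttons, 12 mm across, stand 10 mm proud of it (faces at x = 75 mm), 17 mm either side of the middle, 75 mm above the bench. Do not load them with more than 60 N.
- stop_face (a point): Midway between the faces of the two stop buttons, 75 mm above the bench; axes as the borer's.
- plunger_tip (a point): Domed tip of the sprung ejector pin, 12 mm across, 75 mm above the bench, midway between the stop buttons. Free, it stands 18 mm in front of the button faces (x = 57 mm); it is pressed in along the borer's +x.
- plunger (a joint): How far the ejector pin is pressed in, m: 0 free, 0.018 when the block is on the stop buttons. Its spring takes 4 N to start and 9 N at 0.018 and throws the block back if it is let go.
- square_block: Loose bystander: plain pine cube, 50 mm. Origin: centre of its underside.
- flat_block: Loose bystander: plain flat pine block, 90 x 50 x 28 mm. Origin: centre of its underside.
- paint_tin: Loose bystander: closed round paint tin, 100 mm across, 119 mm high. Origin: centre of its underside.
- tin_lid: Loose bystander: round tin lid lying flat, 110 mm across, 6 mm high. Origin: centre of its underside.
- paint_brush: Loose bystander: paint brush lying flat. Origin: centre of its underside.
- chuck_key: Loose bystander: T-shaped steel chuck key lying flat, about 95 mm long, 17 mm high. Origin: centre of its underside.
Things that resemble listed ones, but are neither listed nor needed, are in the scene too. Leave any turquoise look-alike of the block alone.

How it is judged:
By the outcome, as a careful person would: the job done as asked, in the order asked, and still so for the second after the job is handed in, while the arm keeps its last pose, push and grip.
It also fails if it takes over 45 s, if anything falls off the work surface, if the arm or the gripper's body presses on something with over 40 N, if the wrist force passes 120 N, or if a joint passes its speed limit or range.

## Working session

There is one attempt and no reset: what is moved stays moved. The work goes in short steps, Python scripts to look and compute and a tool call to move; the robot and the scene stay as the last step left them, time stands still between calls to the robot, and variables do not carry over. Pictures are saved under pics/ and viewed, at most 10 in all, crops included, and the job is handed in when it is done.

Besides the shell and the picture viewer there is one more tool, called after "Call:" as a command line: name --pt "numbers of a row" for each row, then --argument value for the rest. servo_tool: Moves the arm, as the interface text tells. Its arguments: {"type":"object","properties":{"commands":{"type":"array"}},"required":["commands"]}

```bash
mkdir -p pics
python3 - <<'E'
from rig import *
import cv2,numpy as np
s=read_state();print(s)
for n in("scene","top"):
    im=read_camera(n);cv2.imwrite(f"pics/{n}0.png",im[:,:,::-1]);p=camera_params(n);print(n,p)
print(camera_params("wrist"))
E
```

```text
{'clock': 0.0, 'joint_positions': array([-1.28052115,  0.41799897, -0.01030338,  1.61417666,  0.00470085,
        1.11070872, -0.05304024]), 'dq': array([ 1.10109450e-04, -1.27649936e-03, -4.19050057e-04,  6.79687300e-04,
       -4.48310847e-05, -6.99526109e-04, -6.20737831e-04]), 'joint_efforts': array([ 1.87891233e-04, -8.64449716e+01,  6.79093804e-01, -4.34888864e+01,
        1.91176072e-02,  7.45424739e-03,  2.44849542e-05]), 'tool_pos': array([0.2034758 , 0.59059478, 0.24464362]), 'tool_rot': array([ 1.65143185e-01,  9.86269399e-01, -6.31315708e-04, -5.79883708e-05]), 'contact_force': array([-0.12780932, -0.58779331, -0.21176796]), 'wrist_torque': array([ 0.00748753,  0.00887826, -0.04610924]), 'grip_force': 0.0, 'opening': 0.08520723483661517}
scene {'K': array([[488.19701023,   0.        , 247.39838685],
       [  0.        , 488.19701023, 203.16330786],
       [  0.        ,   0.        ,   1.        ]]), 'R': array([[ 0.72605906,  0.68761281, -0.00518239],
       [ 0.51385868, -0.54756712, -0.66039345],
       [-0.45693271,  0.47682164, -0.75090188]]), 't': array([-0.4630874
[... 208 characters left out ...]
[ 0.00894011, -0.9999258 , -0.00827489],
       [-0.98641224, -0.00746112, -0.16411952],
       [ 0.16404561,  0.0096297 , -0.98640575]]), 't': array([0.09027774, 0.55334397, 1.06824927])}
{'K': array([[342.83135232,   0.        , 251.30952194],
       [  0.        , 342.83135232, 193.92495148],
       [  0.        ,   0.        ,   1.        ]]), 'mount': array([[ 3.37889850e-04, -9.51738421e-01, -3.06910188e-01,
         7.89630335e-02],
       [ 9.99999930e-01,  3.70611821e-04, -4.83388406e-05,
        -2.75952158e-04],
       [ 1.59750476e-04, -3.06910151e-01,  9.51738480e-01,
        -1.28933719e-01],
       [ 0.00000000e+00,  0.00000000e+00,  0.00000000e+00,
         1.00000000e+00]])}
```

View pics/scene0.png

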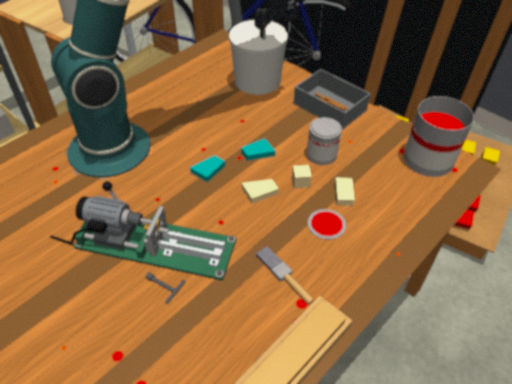

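View pics/top0.png

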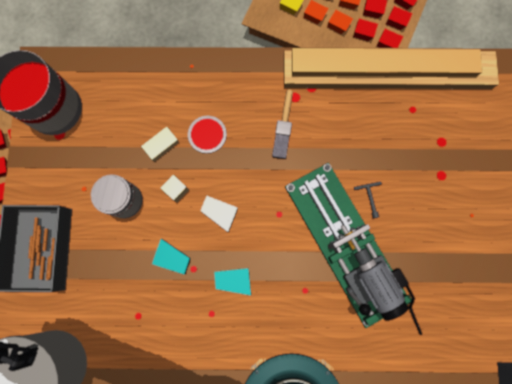

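Scene: pale blocks at about (260,189), (301,176) and (345,190), with the borer at (155,235). In the top view the matching blocks are at (219,212), (174,188) and (159,143), and the jig runs from (305,180) to (385,310). I'll zoom in on the blocks and jig.

```bash
cat > h.py <<'E'
import numpy as np,cv2
from rig import *
from scipy.spatial.transform import Rotation as Ro
def cam(n,s=None):
    p=camera_params(n)
    if n!="wrist": return p["K"],p["R"],p["t"]
    T=np.eye(4);T[:3,:3]=Ro.from_quat(s["tool_rot"]).as_matrix();T[:3,3]=s["tool_pos"]
    M=np.linalg.inv(T@p["mount"]);return p["K"],M[:3,:3],M[:3,3]
def plane(c,uv,z):
    K,R,t=c;uv=np.atleast_2d(uv).astype(float)
    d=np.c_[uv,np.ones(len(uv))]@np.linalg.inv(K).T@R;o=-R.T@t
    return o+d*((z-o[2])/d[:,2])[:,None]
def proj(c,X):
    K,R,t=c;q=(np.atleast_2d(X)@R.T+t)@K.T;return q[:,:2]/q[:,2:]
def pale(im):
    h=cv2.cvtColor(im,cv2.COLOR_RGB2HSV);return cv2.inRange(h,(15,15,150),(40,110,255))
def quads(im,amin=100):
    out=[]
    for c in cv2.findContours(pale(im),cv2.RETR_EXTERNAL,cv2.CHAIN_APPROX_NONE)[0]:
        if cv2.contourArea(c)>amin: out.append((cv2.contourArea(c),cv2.approxPolyDP(c,.03*cv2.arcLength(c,True),True)[:,0]))
    return out
E
python3 - <<'E'
from h import *
a=cv2.imread("pics/scene0.png");b=cv2.imread("pics/top0.png")
r=lambda i,w,h:cv2.resize(i,(w,h),interpolation=cv2.INTER_CUBIC)
o=np.zeros((600,800,3),np.uint8)
o[:300,:480]=r(a[140:215,235:355],480,300);o[300:,:320]=r(b[120:240,130:258],320,300)
o[300:,320:800]=r(b[155:275,270:462],480,300)
cv2.imwrite("pics/z.png",o)
for n,i in(("scene",a),("top",b)):
    for A,q in quads(np.ascontiguousarray(i[:,:,::-1]),60):
        print(n,A,q.tolist(),plane(cam(n),q,.05)[:,:2].round(3).tolist())
E
```

```text
scene 1117.0 [[426, 382], [403, 354], [396, 372], [360, 364], [341, 378]] [[1.171, -0.001], [1.101, 0.02], [1.112, -0.026], [1.044, -0.065], [1.032, -0.119]]
scene 9299.5 [[511, 205], [484, 267], [440, 250], [406, 347], [506, 335], [511, 381]] [[1.086, 0.617], [1.126, 0.365], [1.018, 0.337], [1.097, 0.04], [1.249, 0.223], [1.303, 0.127]]
scene 427.5 [[277, 190], [271, 179], [242, 183], [251, 198]] [[0.563, 0.206], [0.52, 0.227], [0.468, 0.156], [0.529, 0.13]]
scene 371.5 [[336, 177], [338, 200], [352, 201], [352, 179]] [[0.657, 0.367], [0.717, 0.296], [0.748, 0.32], [0.697, 0.393]]
scene 194.5 [[293, 166], [296, 178], [310, 177], [308, 165]] [[0.533, 0.315], [0.572, 0.282], [0.6, 0.314], [0.563, 0.35]]
scene 79.5 [[58, 87], [50, 91], [56, 100], [57, 98], [62, 98]] [[-0.353, 0.046], [-0.353, 0.013], [-0.291, -0.001], [-0.299, 0.008], [-0.286, 0.02]]
scene 173.5 [[2, 73], [0, 100], [11, 94]] [[-0.585, -0.049], [-0.436, -0.137], [-0.44, -0.092]]
scene 109.0 [[150, 34], [138, 36], [137, 48], [141, 41], [142, 47], [146, 46], [147, 37], [152, 43]] [[-0.397, 0.509], [-0.421, 0.465], [-0.352
[... 1550 characters left out ...]
48], [427, 0]] [[0.964, -0.327], [0.962, -0.525], [0.983, -0.479], [0.995, -0.561], [1.109, -0.582], [1.109, -0.468], [1.004, -0.503], [0.961, -0.427], [1.109, -0.388]]
top 906.0 [[210, 0], [216, 11], [227, 5], [213, 32], [257, 46], [240, 38], [252, 0]] [[1.107, 0.232], [1.072, 0.214], [1.091, 0.183], [1.007, 0.221], [0.965, 0.096], [0.989, 0.144], [1.107, 0.112]]
top 1524.5 [[66, 43], [132, 26], [120, 23], [126, 0], [86, 0], [95, 33]] [[0.972, 0.636], [1.025, 0.452], [1.034, 0.487], [1.106, 0.474], [1.105, 0.589], [1.003, 0.556]]
top 2533.0 [[0, 0], [0, 55], [57, 42], [45, 13], [56, 13], [57, 0]] [[1.105, 0.838], [0.935, 0.82], [0.975, 0.662], [1.064, 0.704], [1.064, 0.673], [1.105, 0.673]]
```

View pics/z.png

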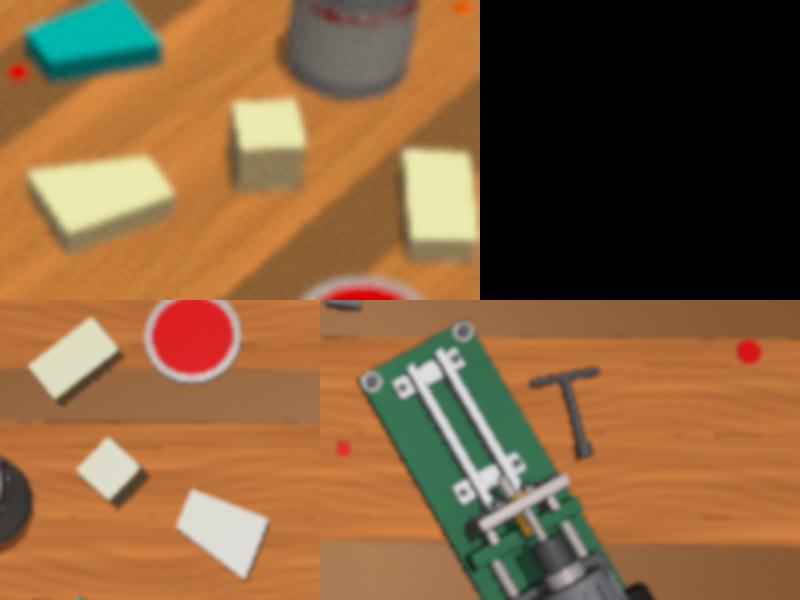

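The crops show a pale piece near (219,212) in the top view that looks trapezoidal. I'll triangulate the corners of all three pale pieces to get their heights.

Run:
```python
from h import *
a,b=cam("scene"),cam("top")
P=lambda c:c[0]@np.c_[c[1],c[2]]
def tri(n,s,t):
    s=np.array(s,float);t=np.array(t,float)
    X=cv2.triangulatePoints(P(a),P(b),s.T,t.T);X=(X[:3]/X[3]).T
    e=np.linalg.norm(proj(a,X)-s,axis=1)
    print(n,X.round(3).tolist(),e.round(1),np.linalg.norm(np.roll(X,-1,0)-X,axis=1).round(3))
S=lambda l:[(235+x/4,140+y/4) for x,y in l]
T=lambda l:[(130+x/2.5,120+(y-300)/2.5) for x,y in l]
# order: matched by world position
tri("trap",S([(28,170),(150,155),(173,190),(68,235)]),T([(246,578),(177,525),(192,490),(268,520)]))
tri("cube",S([(233,100),(297,98),(304,148),(233,150)]),T([(112,495),(76,470),(108,437),(141,470)]))
tri("flat",S([(402,148),(470,150),(476,238),(410,238)]),T([(58,390),(28,365),(92,317),(119,350)]))
c=proj(a,[[.204,.591,.245]]),proj(b,[[.204,.591,.245]]);print(c)
```

```text
trap [[0.449, 0.171, 0.026], [0.506, 0.247, 0.025], [0.544, 0.231, 0.026], [0.512, 0.149, 0.019]] [1.  1.  0.9 0.9] [0.095 0.041 0.088 0.067]
cube [[0.533, 0.311, 0.056], [0.562, 0.354, 0.047], [0.597, 0.32, 0.042], [0.56, 0.282, 0.043]] [0.8 1.1 0.6 0.3] [0.052 0.049 0.053 0.042]
flat [[0.649, 0.377, 0.037], [0.682, 0.417, 0.027], [0.738, 0.348, 0.025], [0.701, 0.317, 0.022]] [0.2 1.  0.8 0.9] [0.053 0.088 0.048 0.08 ]
(array([[274.35019531,  34.87755921]]), array([[ 13.69469606, 339.80425911]]))
```

The trapezoid is a plate about 25 mm thick with a level top, so it's a decoy. The other two match the cube and the flat block. That leaves the wedge block still hidden, so I'll check the wrist view.

Run:
```python
from h import *
w=read_camera("wrist")[:,:,::-1];a=cv2.imread("pics/scene0.png");b=cv2.imread("pics/top0.png")
o=np.zeros((600,800,3),np.uint8);o[:384,:512]=w
o[384:,:288]=cv2.resize(a[5:103,200:331],(288,216),interpolation=cv2.INTER_CUBIC)
o[384:,288:576]=cv2.resize(b[286:384,0:131],(288,216),interpolation=cv2.INTER_CUBIC)
o[384:,576:]=cv2.resize(a[80:190,395:507],(224,216),interpolation=cv2.INTER_CUBIC)
o[:384,512:]=cv2.resize(a[180:300,65:155],(288,384),interpolation=cv2.INTER_CUBIC)
cv2.imwrite("pics/w0.png",o)
```

```text
(no output)
```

View pics/w0.png

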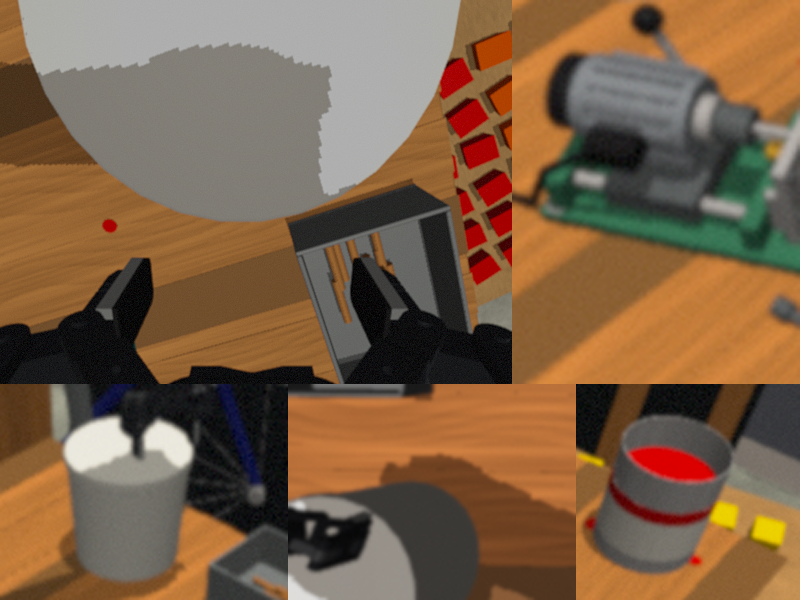

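The wrist image shows only the bin and the tray of dowels. Next I'll work out which reachable parts of the bench neither fixed camera sees.

Run:
```python
from h import *
a,b=cam("scene"),cam("top")
ok=lambda q:(q[:,0]>8)&(q[:,0]<504)&(q[:,1]>8)&(q[:,1]<376)
xs=np.arange(-.9,.95,.1);ys=np.arange(.9,-.95,-.1)
print("rows y .9..-.9, cols x -.9...9; .=out S=scene T=top B=both")
for y in ys:
    X=np.c_[xs,0*xs+y,0*xs+.03];A=ok(proj(a,X))&((X@a[1].T+a[2])[:,2]>0);B=ok(proj(b,X))
    print("%5.1f "%y,"".join(" " if not .33<np.hypot(x,y)<.92 else "B" if p and q else "S" if p else "T" if q else "." for x,p,q in zip(xs,A,B)))
print(proj(a,[[.3,-.6,.03],[.2,-.7,.03],[-.1,.8,.03],[-.3,.2,.03],[0,.75,.03],[.5,-.6,0]]).round())
print(plane(a,[[258,90],[232,60],[286,60],[90,20],[90,100],[60,100]],0).round(2))
# turquoise
for n,c in(("scene",a),("top",b)):
    im=cv2.imread(f"pics/{n}0.png");m=cv2.inRange(cv2.cvtColor(im,cv2.COLOR_BGR2HSV),(80,120,60),(95,255,255))
    for k in cv2.findContours(m,0,1)[0]:
        if cv2.contourArea(k)>100:
            q=cv2.approxPolyDP(k,.03*cv2.arcLength(k,True),True)[:,0];print(n,cv2.contourArea(k),q.tolist(),plane(c,q,.025)[:,:2].round(3).tolist())
```

```text
rows y .9..-.9, cols x -.9...9; .=out S=scene T=top B=both
  0.9          SSS        
  0.8       SSSSSSSSS     
  0.7      SSSSSSBBBBB    
  0.6     SSSSSSSBBBBBB   
  0.5    SSSSSSSSBBBBBBB  
  0.4   SSSSSSSSSBBBBBBBB 
  0.3   SSSSSSS   BBBBBBB 
  0.2   SSSSSS     BBBBBB 
  0.1  .SSSSS       BBBBBB
  0.0  ...SSS       BBBBBB
 -0.1  .....S       BBBBBB
 -0.2   ......     BBBBBB 
 -0.3   .......   BBBBBBB 
 -0.4   .........BBBBBBBT 
 -0.5    ........TTBBBBT  
 -0.6     ...........S.   
 -0.7      ...........    
 -0.8       .........     
 -0.9          ...        
[[-24. 319.]
 [-83. 321.]
 [251.  37.]
 [103.  79.]
 [260.  51.]
 [ 23. 380.]]
[[ 0.14  0.58  0.  ]
 [-0.07  0.66  0.  ]
 [ 0.09  0.81  0.  ]
 [-0.76  0.45  0.  ]
 [-0.27  0.11  0.  ]
 [-0.35  0.04  0.  ]]
scene 432.0 [[224, 162], [213, 156], [191, 169], [207, 180]] [[0.346, 0.2], [0.301, 0.196], [0.293, 0.107], [0.365, 0.109]]
scene 403.5 [[273, 149], [262, 139], [243, 147], [242, 152], [249, 159], [273, 154]] [[0.419, 0.352], [0.36, 0.364], [0.342, 0.292], [0.356, 0.273], [0.395, 0.264], [0.435, 0.334]]
top 665.5 [[247, 269], [215, 272], [216, 287], [249, 294]] [[0.348, 0.117], [0.339, 0.201], [0.301, 0.198], [0.284, 0.111]]
top 671.0 [[161, 240], [153, 263], [184, 273], [189, 259]] [[0.422, 0.347], [0.361, 0.366], [0.336, 0.283], [0.373, 0.271]]
```

The only reachable area not imaged is on the right, at y < -0.5, and behind the base. I'll raise the arm, swing across the front and look with the wrist camera.

Call:
servo_tool --pt "0 0 0.05 0 1" --pt "0.0 0 0.1 0 1" --pt "0.03 -0.03 0.13 0 1" --pt "0.06 -0.06 0.16 0 1" --pt "0.09 -0.09 0.19 0 1" --pt "0.12 -0.12 0.21 0 1" --pt "0.15 -0.15 0.22 0 1" --pt "0.18 -0.18 0.22 0 1"

```text
clock: 0.95
tool_pos: [0.385, 0.4094, 0.467]
tool_rot: [0.165, 0.986, 0.001, 0.001]
contact_force: [-0.1, 0.1, -0.2]
opening: 0.0852
grip_force: 0.0
```

Call:
servo_tool --pt "0.03 -0.04 0 0 1" --pt "0.05 -0.08 0 0 1" --pt "0.06 -0.12 0 0 1" --pt "0.07 -0.16 0 0 1" --pt "0.07 -0.21 0 0 1" --pt "0.07 -0.26 0 0 1" --pt "0.07 -0.31 0 0 1" --pt "0.07 -0.36 0 0 1"

```text
clock: 1.75
tool_pos: [0.453, 0.0488, 0.4652]
tool_rot: [0.165, 0.986, 0.0, -0.0]
contact_force: [1.9, 1.0, 0.5]
opening: 0.0854
grip_force: 0.0
```

Call:
servo_tool --pt "0 -0.05 0 0 1" --pt "0 -0.1 0 0 1" --pt "0 -0.15 0 0 1" --pt "0 -0.2 0 0 1" --pt "-0.02 -0.25 0 0 1" --pt "-0.04 -0.29 0 0 1" --pt "-0.06 -0.33 0 0 1" --pt "-0.08 -0.37 0 0 1"

```text
clock: 2.55
tool_pos: [0.3722, -0.3206, 0.4653]
tool_rot: [0.165, 0.986, 0.0, 0.0]
contact_force: [1.1, -1.0, 0.2]
opening: 0.0854
grip_force: 0.0
```

Run:
```python
from h import *
s=read_state();print(s["clock"],s["tool_pos"],s["tool_rot"],s["joint_positions"].round(2))
w=read_camera("wrist");t=read_camera("top")
cv2.imwrite("pics/w1.png",np.hstack([w,t[:,:288]])[:,:,::-1]);c=cam("wrist",s)
print(plane(c,[[0,0],[511,0],[0,383],[511,383],[256,192]],0).round(2))
```

```text
2.55 [ 0.37221026 -0.32060358  0.46532648] [1.65160566e-01 9.86266643e-01 1.63740075e-04 2.62361439e-04] [-0.19  0.03  0.87  1.62 -0.03  1.5   1.93]
[[ 0.06 -0.62  0.  ]
 [ 0.31  0.12  0.  ]
 [ 0.71 -1.03  0.  ]
 [ 1.08  0.04  0.  ]
 [ 0.48 -0.35  0.  ]]
```

View pics/w1.png

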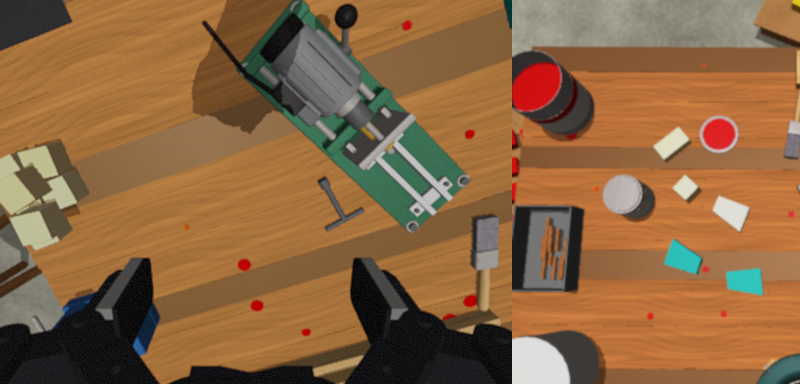

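The wrist picture shows the borer with its motor at (320,80), bars running to (430,200), and the key at (340,205). A pile of pale scraps lies at the bench edge at (40,190), and no wedge is visible. I'll get a close look at the pale trapezoid before ruling it out.

Call:
servo_tool --pt "0.02 0.05 0 0 1" --pt "0.04 0.1 0 0 1" --pt "0.05 0.15 0 0 1" --pt "0.06 0.2 0 0 1" --pt "0.06 0.25 0 0 1" --pt "0.06 0.3 0 0 1" --pt "0.06 0.35 0 0 1" --pt "0.06 0.4 -0.02 0 1"

```text
clock: 3.45
tool_pos: [0.4334, 0.0714, 0.4505]
tool_rot: [0.165, 0.986, 0.001, 0.001]
contact_force: [1.2, -0.6, -0.2]
opening: 0.0853
grip_force: 0.0
```

Call:
servo_tool --pt "0 0.04 -0.03 0 1" --pt "-0.02 0.08 -0.06 0 1" --pt "-0.03 0.11 -0.09 0 1" --pt "-0.03 0.11 -0.12 0 1" --pt "-0.03 0.11 -0.12 0 1"

```text
clock: 3.95
tool_pos: [0.4019, 0.1789, 0.3264]
tool_rot: [0.164, 0.986, -0.002, -0.002]
contact_force: [0.4, -0.4, 1.0]
opening: 0.085
grip_force: 0.0
```

Run:
```python
from h import *
s=read_state();print(s["clock"],s["tool_pos"],s["joint_positions"].round(2))
w=read_camera("wrist")
cv2.imwrite("pics/w2.png",w[:,:,::-1]);c=cam("wrist",s)
np.savez("w2.npz",w=w,K=c[0],R=c[1],t=c[2])
```

```text
3.95 [0.40185675 0.17886958 0.32635754] [-0.72 -0.    0.23  1.94  0.    1.2   0.75]
```

View pics/w2.png

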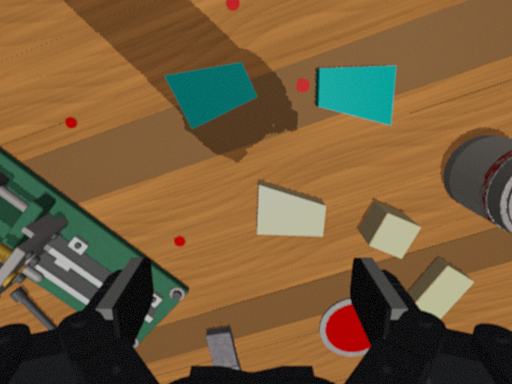

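The pale trapezoid at (291,211) and the turquoise pieces at (210,95) and (358,92) are thin plates that show no side faces. By contrast, the cube at (390,230) and flat block at (440,290) do show sides. The wedge block must be out of view, so I'll look at the right rear of the bench.

Call:
servo_tool --pt "0.02 -0.04 0.04 0 1" --pt "0.03 -0.08 0.08 0 1" --pt "0.03 -0.12 0.12 0 1" --pt "0.03 -0.17 0.14 0 1" --pt "0.03 -0.22 0.14 0 1" --pt "0.03 -0.27 0.14 0 1" --pt "0.02 -0.32 0.14 0 1" --pt "0.0 -0.37 0.14 0 1"

```text
clock: 4.8
tool_pos: [0.4111, -0.1677, 0.4712]
tool_rot: [0.166, 0.986, 0.0, 0.001]
contact_force: [1.0, -0.4, 0.5]
opening: 0.0854
grip_force: 0.0
```

Call:
servo_tool --pt "-0.02 -0.04 0 0 1" --pt "-0.04 -0.08 0 0 1" --pt "-0.06 -0.12 0 0 1" --pt "-0.08 -0.16 0 0 1" --pt "-0.11 -0.2 0 0 1" --pt "-0.14 -0.24 0 0 1" --pt "-0.18 -0.27 0 0 1" --pt "-0.22 -0.3 0 0 1"

```text
clock: 5.6
tool_pos: [0.1893, -0.4661, 0.4712]
tool_rot: [0.165, 0.986, -0.001, 0.001]
contact_force: [0.6, -0.6, -0.3]
opening: 0.0851
grip_force: 0.0
```

Run:
```python
from h import *
s=read_state();print(s["clock"],s["tool_pos"],s["tool_rot"],s["joint_positions"].round(2))
w=read_camera("wrist");b=read_camera("scene")
v=cv2.resize(b[0:130,150:330],(288,208))
o=np.zeros((600,800,3),np.uint8);o[:384,:512]=w[:,:,::-1];o[:208,512:]=v[:,:,::-1]
o[208:424,512:]=cv2.resize(cv2.imread("pics/w1.png")[110:290,0:240],(288,216))
cv2.imwrite("pics/w3.png",o);c=cam("wrist",s)
print(plane(c,[[0,0],[511,0],[0,383],[511,383],[256,192]],0).round(2))
```

```text
5.6 [ 0.18932102 -0.46610619  0.47123895] [ 1.65451933e-01  9.86216972e-01 -5.16442542e-04  1.21495494e-03] [ 0.05  0.1   1.18  1.58 -0.1   1.52  2.47]
[[-0.13 -0.77 -0.  ]
 [ 0.13 -0.02  0.  ]
 [ 0.54 -1.18  0.  ]
 [ 0.91 -0.1   0.  ]
 [ 0.3  -0.5   0.  ]]
```

View pics/w3.png

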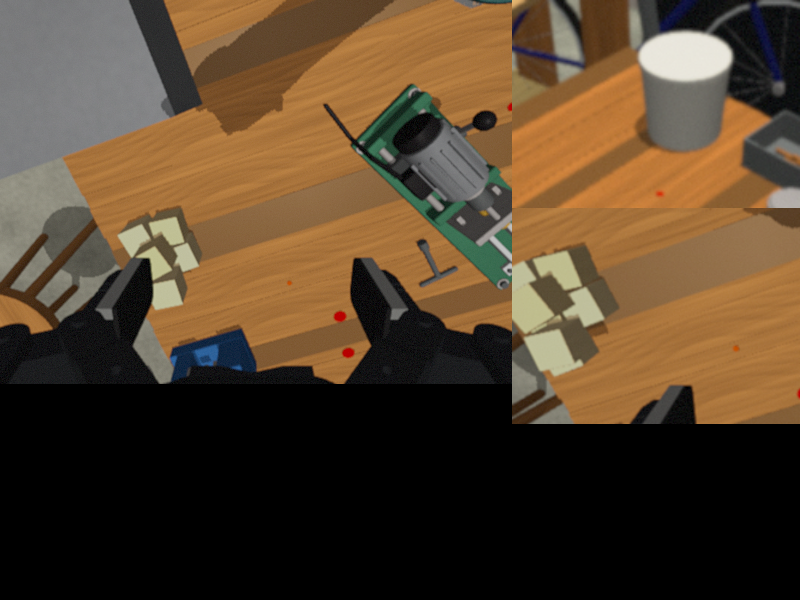

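The wrist view at the right rear shows only scrap at (160,250), a blue box at (215,350) and the jig, so no wedge there. Before searching further, I'll re-triangulate the pale trapezoid using the close wrist view.

Run:
```python
from h import *
d=np.load("w2.npz");w=(d["K"],d["R"],d["t"]);a,b=cam("scene"),cam("top")
im=d["w"]
for A,q in quads(im,150):print(A,q.tolist())
P=lambda c:c[0]@np.c_[c[1],c[2]]
W=np.array([(259,184),(326,205),(323,237),(258,235)],float)
for c,q in((b,[(130+x/2.5,120+(y-300)/2.5) for x,y in [(246,578),(177,525),(192,490),(268,520)]]),(a,[(235+x/4,140+y/4) for x,y in [(28,170),(150,155),(173,190),(68,235)]])):
    q=np.array(q);X=cv2.triangulatePoints(P(w),P(c),W.T,q.T);X=(X[:3]/X[3]).T
    print(X.round(3).tolist(),np.linalg.norm(proj(c,X)-q,axis=1).round(1),np.linalg.norm(np.roll(X,-1,0)-X,axis=1).round(3))
print("cam",(-w[1].T@w[2]).round(3))
u=cv2.resize(im[175:245,245:345],(800,560),interpolation=cv2.INTER_CUBIC)[:,:,::-1]
cv2.imwrite("pics/c.png",u)
```

```text
1488.0 [[448, 266], [416, 301], [440, 318], [473, 283]]
1312.5 [[388, 213], [369, 245], [401, 258], [420, 227]]
2635.0 [[259, 186], [257, 234], [322, 236], [325, 205]]
[[0.448, 0.17, 0.017], [0.503, 0.245, 0.024], [0.539, 0.228, 0.039], [0.509, 0.147, 0.037]] [0.5 0.6 0.6 0.8] [0.094 0.043 0.087 0.068]
[[0.449, 0.174, 0.024], [0.506, 0.25, 0.023], [0.546, 0.232, 0.028], [0.517, 0.148, 0.023]] [0.4 0.4 0.1 0. ] [0.095 0.044 0.089 0.073]
cam [0.328 0.205 0.456]
```

View pics/c.png

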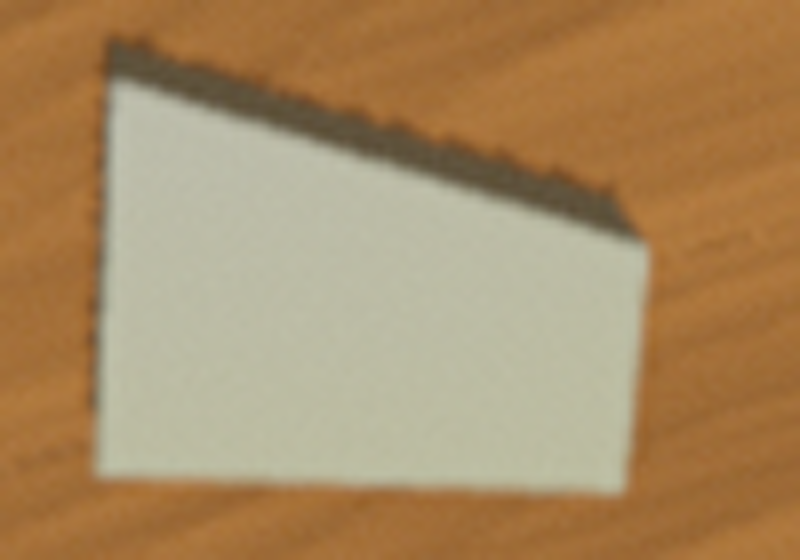

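The crop is clear: a plate with a level top and a thin side band above (370,130). It's about 24 mm high, so it isn't the wedge. The one place left unseen is behind the grey bin at about (0,0.7). I'll go over there and look for pale shapes numerically.

Call:
servo_tool --pt "0.04 0.03 0 0 1" --pt "0.08 0.06 0 0 1" --pt "0.11 0.1 0 0 1" --pt "0.14 0.14 0 0 1" --pt "0.17 0.18 0 0 1" --pt "0.2 0.22 0 0 1" --pt "0.22 0.26 0 0 1" --pt "0.24 0.3 0 0 1"

```text
clock: 6.5
tool_pos: [0.4321, -0.1638, 0.4711]
tool_rot: [0.166, 0.986, 0.0, 0.001]
contact_force: [0.6, -0.4, -1.3]
opening: 0.0858
grip_force: 0.0
```

Call:
servo_tool --pt "0.02 0.05 0 0 1" --pt "0.02 0.1 0 0 1" --pt "0.02 0.15 0 0 1" --pt "0.02 0.2 0 0 1" --pt "0.02 0.25 0 0 1" --pt "0.01 0.3 0 0 1" --pt "0.0 0.35 0 0 1" --pt "-0.02 0.4 0 0 1"

```text
clock: 7.3
tool_pos: [0.415, 0.2279, 0.4711]
tool_rot: [0.166, 0.986, 0.001, 0.001]
contact_force: [1.0, 1.0, -0.6]
opening: 0.0854
grip_force: 0.0
```

Call:
servo_tool --pt "-0.02 0.04 0 0 1" --pt "-0.04 0.08 0 0 1" --pt "-0.07 0.12 0 0 1" --pt "-0.1 0.16 0 0 1" --pt "-0.13 0.2 0 0 1" --pt "-0.16 0.23 0 0 1" --pt "-0.2 0.26 0 0 1" --pt "-0.24 0.28 0 0 1"

```text
clock: 8.1
tool_pos: [0.1741, 0.5077, 0.471]
tool_rot: [0.166, 0.986, 0.001, 0.0]
contact_force: [0.0, 0.1, 0.2]
opening: 0.0857
grip_force: 0.0
```

Call:
servo_tool --pt "-0.04 0.02 0 0 1" --pt "-0.08 0.04 0 0 1" --pt "-0.12 0.06 0 0 1" --pt "-0.15 0.08 0 0 1" --pt "-0.15 0.1 0 0 1"

```text
clock: 8.6
tool_pos: [0.021, 0.6072, 0.4717]
tool_rot: [0.163, 0.987, 0.001, -0.001]
contact_force: [0.3, 0.2, 0.2]
opening: 0.0855
grip_force: 0.0
```

Run:
```python
from h import *
s=read_state();print(s["clock"],s["tool_pos"],s["tool_rot"],s["joint_positions"].round(2))
w=read_camera("wrist");c=cam("wrist",s);np.savez("w4.npz",w=w,K=c[0],R=c[1],t=c[2])
print(plane(c,[[0,0],[511,0],[0,383],[511,383],[256,192]],0).round(2))
for A,q in quads(w,150):print(A,q.tolist(),plane(c,q,.05)[:,:2].round(2).tolist())
cv2.imwrite("pics/w4.png",w[:,:,::-1])
```

```text
8.6 [0.02104986 0.60723235 0.47171884] [ 1.62967394e-01  9.86630546e-01  1.15743371e-03 -6.74789867e-04] [-1.46  0.28 -0.17  1.3   0.05  1.56 -0.38]
[[-0.3   0.3   0.  ]
 [-0.04  1.06  0.  ]
 [ 0.37 -0.1   0.  ]
 [ 0.74  0.98  0.  ]
 [ 0.13  0.58  0.  ]]
```

View pics/w4.png

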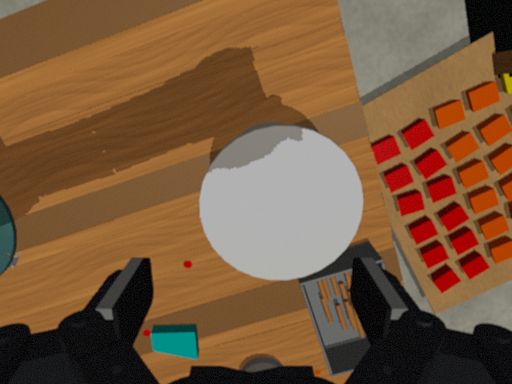

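The wrist view shows nothing behind the bin at (280,200); the teal plate is at (175,340). I'll check which front-right bench areas the fingers hid in the earlier wrist views.

Run:
```python
from h import *
q=lambda p,r:cam("wrist",dict(tool_pos=p,tool_rot=r))
w1=q([0.37221,-0.3206,0.46533],[.16516,.98627,0,0]);w3=q([.18932,-.46611,.47124],[.16545,.98622,0,0])
print("w1",plane(w1,[[60,290],[5,260],[145,325],[190,370],[155,260],[300,370],[350,260]],0)[:,:2].round(2).tolist())
print("w3",plane(w3,[[65,155],[130,280],[170,370],[170,330],[255,350],[350,260],[160,250],[250,365]],0)[:,:2].round(2).tolist())
d=np.load("w2.npz");w=(d["K"],d["R"],d["t"]);a,b=cam("scene"),cam("top")
P=lambda c:c[0]@np.c_[c[1],c[2]]
for n,W,T,S in(("flat",[[448,266],[416,301],[440,318],[473,283]],[[151,159],[176,140],[167,127],[141,146]],None),
 ("cube",[[388,213],[369,245],[401,258],[420,227]],[[174,199],[185,186],[172,175],[161,189]],None)):
    W=np.array(W,float);T=np.array(T,float);X=cv2.triangulatePoints(P(w),P(b),W.T,T.T);X=(X[:3]/X[3]).T
    print(n,X.round(3).tolist(),np.linalg.norm(np.roll(X,-1,0)-X,axis=1).round(3))
ok=lambda q:(q[:,0]>3)&(q[:,0]<508)&(q[:,1]>3)&(q[:,1]<380)
fing=lambda q:~((q[:,1]>255)&(q[:,0]<155)|(q[:,1]>255)&(q[:,0]>350)|(q[:,1]>362))
for y in np.arange(-.4,-.81,-.04):
    l=""
    for x in np.arange(-.2,1,.04):
        X=np.array([[x,y,.04]]);v=ok(proj(a,X))|ok(proj(b,X))
        for c in(w1,w3):
            p=proj(c,X);v|=ok(p)&fing(p)
        l+="#" if v[0] else "."
    print("%.2f"%y,l)
```

```text
w1 [[0.55, -0.79], [0.45, -0.85], [0.68, -0.66], [0.82, -0.62], [0.55, -0.58], [0.9, -0.39], [0.67, -0.22]]
w3 [[0.12, -0.79], [0.39, -0.79], [0.62, -0.81], [0.53, -0.76], [0.63, -0.61], [0.49, -0.37], [0.35, -0.71], [0.67, -0.63]]
flat [[0.641, 0.383, 0.033], [0.7, 0.327, 0.015], [0.734, 0.352, 0.024], [0.677, 0.411, 0.035]] [0.083 0.044 0.083 0.046]
cube [[0.528, 0.313, 0.052], [0.564, 0.283, 0.052], [0.592, 0.318, 0.057], [0.553, 0.345, 0.065]] [0.046 0.045 0.048 0.042]
-0.40 ......########################
-0.44 .....#########################
-0.48 .....#########################
-0.52 .....#########################
-0.56 ....##########################
-0.60 ....####################..####
-0.64 ....#################..#......
-0.68 ...##################.........
-0.72 ...#################..........
-0.76 ...##########.######..........
-0.80 .....########......#..........
```

Run:
```python
from h import *
q=lambda p,r:cam("wrist",dict(tool_pos=p,tool_rot=r))
w1=q([0.37221,-0.3206,0.46533],[.16516,.98627,0,0]);w3=q([.18932,-.46611,.47124],[.16545,.98622,0,0])
for n,c,bx in(("w1",w1,(0,120,110,270)),("w3",w3,(105,190,215,320))):
    im=cv2.imread(f"pics/{n}.png")[:384,:512,::-1].copy();x0,y0,x1,y1=bx
    h=cv2.cvtColor(im,cv2.COLOR_RGB2HSV);m=cv2.inRange(h,(20,20,140),(45,140,255));M=0*m;M[y0:y1,x0:x1]=m[y0:y1,x0:x1]
    for k in cv2.findContours(M,0,1)[0]:
        if cv2.contourArea(k)>40:
            p=cv2.approxPolyDP(k,.04*cv2.arcLength(k,True),True)[:,0]
            X=plane(c,p,.05);print(n,cv2.contourArea(k),p.tolist(),X[:,:2].round(3).tolist(),np.linalg.norm(np.roll(X,-1,0)-X,axis=1).round(3))
# composite
r=lambda i,w,h:cv2.resize(i,(w,h),interpolation=cv2.INTER_CUBIC)
A=cv2.imread("pics/w1.png");B=cv2.imread("pics/w3.png");C=np.load("w2.npz")["w"][:,:,::-1]
o=np.zeros((600,800,3),np.uint8)
o[:300,:300]=r(A[135:255,0:120],300,300);o[:300,300:600]=r(B[195:315,105:225],300,300)
o[:300,600:]=r(C[225:345,400:480],200,300)
o[300:,:400]=r(A[0:240,190:510][0:240],400,300);o[300:,400:]=r(C[40:140,150:410],400,300)
cv2.imwrite("pics/comp.png",o)
```

```text
w1 1041.5 [[11, 217], [23, 245], [58, 241], [39, 211]] [[0.369, -0.753], [0.422, -0.761], [0.435, -0.699], [0.375, -0.703]] [0.054 0.063 0.06  0.051]
w1 583.0 [[59, 176], [47, 182], [52, 190], [42, 197], [62, 208], [76, 201]] [[0.332, -0.641], [0.334, -0.664], [0.349, -0.663], [0.355, -0.685], [0.383, -0.663], [0.379, -0.635]] [0.024 0.015 0.023 0.036 0.029 0.048]
w1 1268.5 [[7, 155], [0, 203], [12, 214], [40, 200]] [[0.273, -0.703], [0.341, -0.757], [0.365, -0.749], [0.358, -0.691]] [0.087 0.025 0.058 0.086]
w1 704.0 [[17, 153], [23, 166], [32, 164], [43, 177], [57, 175], [45, 146]] [[0.276, -0.686], [0.298, -0.688], [0.299, -0.672], [0.324, -0.666], [0.329, -0.643], [0.28, -0.638]] [0.022 0.016 0.026 0.024 0.049 0.048]
w3 637.0 [[174, 280], [154, 283], [155, 309], [182, 303]] [[0.393, -0.687], [0.387, -0.724], [0.439, -0.745], [0.443, -0.692]] [0.038 0.056 0.054 0.051]
w3 453.0 [[154, 246], [136, 256], [150, 258], [153, 279], [171, 270]] [[0.318, -0.693], [0.325, -0.732], [0.337, -0.71], [0.378, -0.722], [0.372, -0.684]] [0.039 0.025 0.043 0.039 0.055]
w3 410.5 [[187, 243], [174, 247], [174, 265], [179, 264], [182, 271], [198, 265]] [[0.331, -0.636], [0.331, -0.661], [0.364, -0.675], [0.365, -0.665], [0.38, -0.666], [0.378, -0.634]] [0.025 0.036 0.009 0.015 0.032 0.047]
w3 536.0 [[141, 224], [118, 234], [131, 257], [149, 240]] [[0.272, -0.697], [0.276, -0.743], [0.324, -0.741], [0.304, -0.697]] [0.046 0.048 0.049 0.032]
w3 567.5 [[149, 223], [154, 236], [160, 232], [170, 244], [183, 242], [175, 217]] [[0.275, -0.683], [0.3, -0.685], [0.296, -0.672], [0.323, -0.665], [0.327, -0.642], [0.279, -0.636]] [0.026 0.014 0.028 0.024 0.049 0.047]
```

View pics/comp.png

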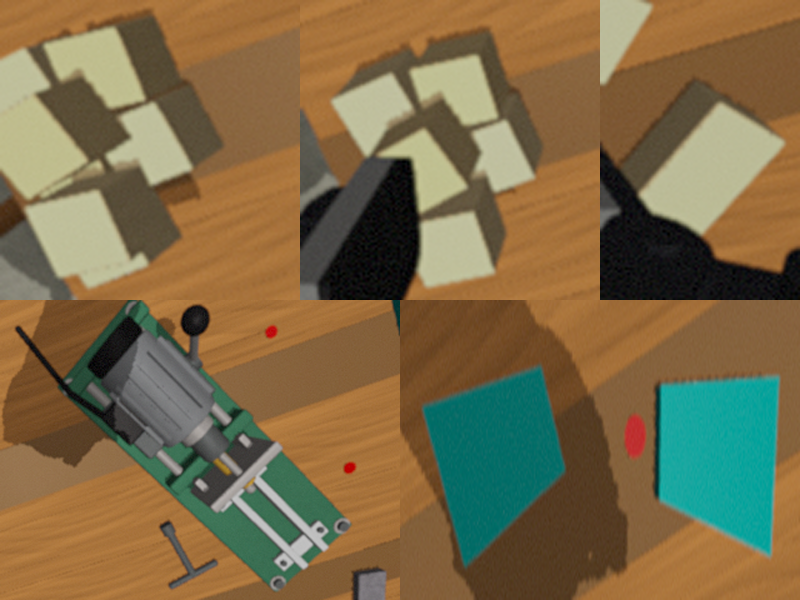

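The composite shows a heap of 50 mm cubes, the flat block at (710,170), and the jig with its bars at (285,530) and its stop plate towards the motor. The teal plates are flat. The only unseen reachable bench is behind the robot to the right (x < -0.1, y < 0). I'll swing there, turning the tool with the base, and search numerically.

Call:
servo_tool --pt "0.04 -0.02 0 0 1" --pt "0.08 -0.04 0 0 1" --pt "0.12 -0.06 0 0 1" --pt "0.16 -0.09 0 0 1" --pt "0.2 -0.12 0 0 1" --pt "0.24 -0.15 0 0 1" --pt "0.28 -0.19 0 0 1" --pt "0.31 -0.23 0 0 1"

```text
clock: 9.45
tool_pos: [0.3334, 0.3795, 0.4711]
tool_rot: [0.166, 0.986, 0.001, 0.001]
contact_force: [-0.0, 0.8, 0.3]
opening: 0.0853
grip_force: 0.0
```

Call:
servo_tool --pt "0.03 -0.04 0 -0.1 1" --pt "0.06 -0.08 0 -0.2 1" --pt "0.08 -0.13 0 -0.3 1" --pt "0.1 -0.18 0 -0.4 1" --pt "0.1 -0.23 0 -0.5 1" --pt "0.1 -0.28 0 -0.6 1" --pt "0.1 -0.33 0 -0.7 1" --pt "0.1 -0.38 0 -0.8 1"

```text
clock: 10.25
tool_pos: [0.4307, 0.0059, 0.4712]
tool_rot: [0.539, 0.842, 0.001, 0.001]
contact_force: [2.1, 0.3, 0.1]
opening: 0.0854
grip_force: 0.0
```

Call:
servo_tool --pt "0 -0.05 0 -0.1 1" --pt "0 -0.1 0 -0.2 1" --pt "-0.01 -0.15 0 -0.3 1" --pt "-0.03 -0.2 0 -0.4 1" --pt "-0.05 -0.25 0 -0.5 1" --pt "-0.08 -0.29 0 -0.6 1" --pt "-0.11 -0.33 0 -0.7 1" --pt "-0.15 -0.36 0 -0.8 1"

```text
clock: 11.05
tool_pos: [0.2853, -0.3483, 0.4708]
tool_rot: [0.824, 0.566, 0.0, 0.001]
contact_force: [0.9, -0.9, -0.8]
opening: 0.0853
grip_force: 0.0
```

Call:
servo_tool --pt "-0.04 -0.03 0 -0.1 1" --pt "-0.08 -0.05 0 -0.2 1" --pt "-0.12 -0.07 0 -0.3 1" --pt "-0.16 -0.08 0 -0.4 1" --pt "-0.2 -0.09 0 -0.45 1" --pt "-0.24 -0.09 0 -0.5 1" --pt "-0.28 -0.09 0 -0.55 1" --pt "-0.32 -0.09 0 -0.6 1"

```text
clock: 11.85
tool_pos: [-0.0358, -0.4358, 0.4704]
tool_rot: [0.955, 0.298, 0.001, 0.001]
contact_force: [0.3, -0.1, -0.0]
opening: 0.0855
grip_force: 0.0
```

```bash
cat >> h.py <<'E'
def shot(f):
    s=read_state();w=read_camera("wrist");c=cam("wrist",s);np.savez(f,w=w,K=c[0],R=c[1],t=c[2],p=s["tool_pos"],q=s["tool_rot"])
    print(round(s["clock"],2),s["tool_pos"].round(4),s["tool_rot"].round(4),s["joint_positions"].round(2));return w,c
def blobs(w,c,z,lo=(15,15,110),hi=(48,120,255),amin=150):
    m=cv2.inRange(cv2.cvtColor(w,cv2.COLOR_RGB2HSV),lo,hi)
    m=cv2.morphologyEx(m,cv2.MORPH_OPEN,np.ones((3,3)))
    for k in cv2.findContours(m,0,1)[0]:
        if cv2.contourArea(k)>amin:
            p=cv2.approxPolyDP(k,.03*cv2.arcLength(k,True),True)[:,0]
            print(cv2.contourArea(k),p.tolist(),plane(c,p,z)[:,:2].round(3).tolist())
E
python3 - <<'E'
from h import *
w,c=shot("w5.npz");print(plane(c,[[0,0],[511,0],[0,383],[511,383],[256,192]],0)[:,:2].round(2).tolist())
blobs(w,c,.057)
h=cv2.cvtColor(cv2.resize(w,(32,24),interpolation=cv2.INTER_AREA),cv2.COLOR_RGB2HSV)
for r in h[::2]:print(" ".join("%02x%02x%02x"%tuple(v) for v in r[::2]))
E
```

```text
11.85 [-0.0358 -0.4358  0.4704] [9.546e-01 2.980e-01 1.200e-03 7.000e-04] [ 0.18 -0.34  1.09  1.72  0.3   1.58  0.29]
[[-0.09, -0.0], [0.36, -0.65], [-0.81, -0.29], [-0.16, -1.23], [-0.12, -0.51]]
1578.5 [[138, 332], [136, 341], [156, 352], [151, 371], [160, 383], [207, 365]] [[-0.464, -0.471], [-0.484, -0.478], [-0.485, -0.522], [-0.531, -0.537], [-0.548, -0.567], [-0.456, -0.621]]
559.5 [[278, 307], [282, 356], [298, 312]] [[-0.267, -0.657], [-0.354, -0.73], [-0.255, -0.695]]
624.0 [[0, 300], [0, 325], [23, 319], [31, 332], [51, 328]] [[-0.545, -0.227], [-0.598, -0.249], [-0.56, -0.279], [-0.579, -0.303], [-0.549, -0.331]]
1389.5 [[0, 253], [5, 272], [74, 310], [88, 302]] [[-0.454, -0.19], [-0.485, -0.212], [-0.488, -0.349], [-0.457, -0.362]]
19264.5 [[34, 149], [23, 236], [101, 279], [148, 256], [153, 308], [272, 366], [270, 319], [213, 315], [258, 282]] [[-0.249, -0.164], [-0.401, -0.21], [-0.4, -0.36], [-0.312, -0.407], [-0.401, -0.467], [-0.385, -0.728], [-0.297, -0.661], [-0.35, -0.568], [-0.245, -0.596]]
252.0 [[6, 130], [2, 130], [0, 173], [11, 137]] [[-0.246, -0.115], [-0.2
[... 930 characters left out ...]
 690488 780489 690488 690485
19215d 1a1c87 1a1d8c 191f94 108c87 0f9189 0f9f9f 0fa887 0fa3ae 0c163a 69047d 690484 780484 690485 6e0686 690485
1e1238 1a1e7e 1c1d85 1a1d8e 1a1b95 143795 0f9187 0f928a 10a3b6 0f859f 780285 690480 690481 690482 780483 690484
1566a3 192f5c 1c1e66 1a1d85 170f42 1a1d8c 1a1c93 106a8c 0f9486 0f9b9b 0e4394 0f0b2f 78047f 780483 780484 780484
121c5b 133261 15669d 1e0531 96140d 1a1c8a 1a1c91 1a1e8a 182076 0f9285 109784 00000c 1e0440 780286 780485 5a0277
17123a 131a6c 781815 780d13 13532b 192165 191c75 1a1b97 1a1b8f 12445e 0f9259 108637 000016 780c16 1a1459 1e0e25
691c12 6e1c1b 691518 780d13 0c3319 156d8a 165a7a 1b1d58 1a1d8d 0f8938 108a71 107833 000013 780d13 69121c 780f11
```

No pale block there either: that frame is bench boards, then concrete past an edge at about x = -0.25, and a grey slab. One blind patch is left at the front-right corner, so I'll look there with the camera facing outward and then go back over the jig.

Call:
servo_tool --pt "0.04 0.02 0 0.12 1" --pt "0.08 0.03 0 0.24 1" --pt "0.12 0.04 0 0.36 1" --pt "0.16 0.05 0 0.48 1" --pt "0.2 0.06 0 0.6 1" --pt "0.24 0.07 0 0.72 1" --pt "0.28 0.08 0 0.84 1" --pt "0.32 0.08 0 0.96 1"

```text
clock: 12.7
tool_pos: [0.2883, -0.3556, 0.471]
tool_rot: [0.706, 0.708, 0.001, 0.001]
contact_force: [0.2, -1.4, 0.3]
opening: 0.0855
grip_force: 0.0
```

Call:
servo_tool --pt "0.04 0 0 0.12 1" --pt "0.08 0 0 0.24 1" --pt "0.12 -0.01 0 0.36 1" --pt "0.15 -0.02 0 0.48 1" --pt "0.17 -0.03 0 0.6 1" --pt "0.19 -0.03 0 0.72 1" --pt "0.19 -0.03 0 0.8 1"

```text
clock: 13.4
tool_pos: [0.4793, -0.3859, 0.4698]
tool_rot: [0.374, 0.928, -0.0, -0.0]
contact_force: [0.7, 0.6, -0.6]
opening: 0.0855
grip_force: 0.0
```

Run:
```python
from h import *
w,c=shot("w6.npz");print(plane(c,[[0,0],[511,0],[0,383],[511,383],[256,192]],0)[:,:2].round(2).tolist())
blobs(w,c,.057)
d=np.load("w2.npz")["w"];h=cv2.cvtColor(d,cv2.COLOR_RGB2HSV)
print("trap",h[215,290],"cube",h[236,394],"flat",h[292,445])
t=cv2.cvtColor(cv2.imread("pics/top0.png"),cv2.COLOR_BGR2HSV);print("top trap",t[212,219],"cube",t[187,174],"flat",t[143,159])
t=cv2.cvtColor(cv2.imread("pics/scene0.png"),cv2.COLOR_BGR2HSV);print("scene trap",t[189,260],"cube",t[171,302],"flat",t[188,345])
```

```text
13.4 [ 0.4793 -0.3859  0.4698] [ 3.736e-01  9.276e-01 -5.000e-04 -1.000e-04] [ 0.04  0.37  0.85  1.31 -0.28  1.58  1.66]
[[0.06, -0.53], [0.61, 0.04], [0.49, -1.18], [1.28, -0.36], [0.56, -0.46]]
1143.5 [[134, 344], [160, 383], [208, 364], [190, 348], [164, 363]] [[0.611, -0.828], [0.71, -0.864], [0.743, -0.76], [0.692, -0.757], [0.682, -0.82]]
1350.0 [[355, 313], [318, 339], [345, 366], [330, 378], [335, 383], [362, 356], [345, 332]] [[0.851, -0.475], [0.848, -0.564], [0.935, -0.567], [0.937, -0.608], [0.954, -0.609], [0.939, -0.528], [0.871, -0.516]]
617.0 [[90, 296], [71, 287], [51, 318], [60, 320], [81, 309]] [[0.485, -0.803], [0.449, -0.813], [0.464, -0.895], [0.478, -0.886], [0.491, -0.838]]
992.5 [[511, 196], [401, 284]] [[0.85, -0.144], [0.86, -0.376]]
7250.0 [[32, 177], [22, 212], [0, 196], [15, 314], [59, 270], [28, 214], [72, 252], [106, 242], [74, 208], [56, 223]] [[0.279, -0.692], [0.303, -0.755], [0.261, -0.757], [0.412, -0.936], [0.413, -0.8], [0.312, -0.751], [0.407, -0.755], [0.436, -0.696], [0.359, -0.686], [0.355, -0.73]]
1366.0 [[36, 170], [43, 181], [75, 180], [78, 208], [105, 197], [57, 154]] [[0.276, -0.677], [0.295, -0.684], [0.33, -0.645], [0.364, -0.681], [0.383, -0.633], [0.284, -0.631]]
trap [ 30  31 188] cube [ 30  43 188] flat [ 30  48 187]
top trap [ 27  10 222] cube [ 30  20 222] flat [ 29  32 222]
scene trap [ 30  63 236] cube [ 29  65 235] flat [ 29  66 236]
```

Nothing there. The plate's brightness equals the cube's in all three views, so its top is level. A sloped top would be shaded differently, so I'll check the brightness of the heap's top faces.

Run:
```python
from h import *
for n,b in(("w1",(0,135,100,260)),("w3",(105,195,215,320)),("w6",(0,140,130,330))):
    im=np.load("w6.npz")["w"] if n=="w6" else cv2.imread(f"pics/{n}.png")[:384,:512,::-1].copy()
    x0,y0,x1,y1=b;r=im[y0:y1,x0:x1].copy();h=cv2.cvtColor(cv2.medianBlur(r,3),cv2.COLOR_RGB2HSV)
    m=cv2.inRange(h,(22,20,120),(40,140,255));v,k=np.unique(h[:,:,2][m>0]//4*4,return_counts=True)
    print(n,"V",{int(a):int(c) for a,c in zip(v,k) if c>25})
    s,k=np.unique(h[:,:,1][m>0]//6*6,return_counts=True);print("S",{int(a):int(c) for a,c in zip(s,k) if c>25})
    for lo,hi in((20,52),(52,64),(64,76),(76,140)):
        mm=cv2.morphologyEx(cv2.inRange(h,(22,lo,120),(40,hi,255)),cv2.MORPH_OPEN,np.ones((3,3)))
        for c in cv2.findContours(mm,0,1)[0]:
            if cv2.contourArea(c)>100:
                M=cv2.moments(c);z=np.zeros_like(mm);cv2.drawContours(z,[c],-1,255,-1);rr=cv2.minAreaRect(c)
                print("  S",lo,hi,"A",cv2.contourArea(c),"c",round(M["m10"]/M["m00"]+x0),round(M["m01"]/M["m00"]+y0),"V",round(cv2.mean(h,z)[2]),"S",round(cv2.mean(h,z)[1]),"rect",np.round(rr[1]),"ang",round(rr[2]))
```

```text
w1 V {124: 27, 128: 77, 132: 120, 136: 134, 140: 42, 148: 34, 152: 44, 156: 30, 160: 45, 164: 63, 168: 65, 172: 76, 176: 63, 180: 68, 184: 91, 188: 2261, 192: 870}
S {24: 192, 30: 120, 42: 284, 48: 1424, 54: 141, 60: 1048, 66: 553, 72: 174, 78: 111, 84: 58, 90: 28}
  S 20 52 A 265.5 c 8 252 V 135 S 29 rect [20. 20.] ang 90
  S 20 52 A 857.0 c 32 230 V 191 S 49 rect [40. 32.] ang 65
  S 20 52 A 437.0 c 60 193 V 191 S 47 rect [30. 25.] ang 60
  S 20 52 A 231.5 c 7 166 V 191 S 49 rect [17. 20.] ang 61
  S 64 76 A 811.0 c 14 194 V 190 S 66 rect [38. 28.] ang 49
  S 64 76 A 538.5 c 38 160 V 190 S 66 rect [32. 30.] ang 72
w3 V {120: 29, 124: 29, 128: 34, 132: 42, 136: 40, 152: 28, 156: 32, 160: 46, 164: 61, 168: 47, 172: 48, 176: 54, 180: 67, 184: 74, 188: 748, 192: 1504}
S {24: 37, 36: 33, 42: 984, 48: 432, 54: 500, 60: 525, 66: 151, 72: 133, 78: 61, 84: 46}
  S 20 52 A 542.0 c 166 295 V 192 S 48 rect [24. 27.] ang 79
  S 20 52 A 331.5 c 185 257 V 191 S 44 rect [25. 17.] ang 63
  S 20 52 A 427.5 c 133 239 V 191 S 46 rect [24. 25.] ang 58
  S 52 64 A 305.0 c 157 263 V 192 S 62 rect [27. 17.] ang 61
  S 52 64 A 448.5 c 168 230 V 192 S 58 rect [25. 28.] ang 77
w6 V {120: 42, 124: 138, 128: 360, 132: 600, 136: 1230, 140: 1736, 144: 1177, 148: 112, 152: 39, 156: 38, 160: 41, 168: 65, 172: 72, 176: 73, 180: 108, 184: 188, 188: 3123}
S {24: 3937, 30: 1271, 42: 412, 48: 1373, 54: 130, 60: 537, 66: 1108, 72: 153, 78: 124, 84: 70, 90: 40}
  S 20 52 A 573.0 c 70 304 V 132 S 29 rect [22. 39.] ang 35
  S 20 52 A 988.5 c 78 236 V 190 S 49 rect [47. 27.] ang 38
  S 20 52 A 4445.5 c 25 258 V 141 S 29 rect [115.  59.] ang 90
  S 20 52 A 432.0 c 88 193 V 190 S 47 rect [30. 24.] ang 39
  S 20 52 A 180.5 c 26 190 V 190 S 49 rect [ 9. 24.] ang 33
  S 52 64 A 213.0 c 63 170 V 190 S 64 rect [29. 12.] ang 45
  S 64 76 A 843.0 c 43 206 V 190 S 67 rect [34. 27.] ang 30
  S 64 76 A 379.5 c 52 171 V 189 S 66 rect [23. 31.] ang 90
```

All the tops are level, so nothing but the trapezoid has the wedge's profile. It shows the block's exact side profile (90 x 44 to 70 mm) but only about 25 mm of its 50 mm width. That makes me suspect the picture misrepresents its height. I can test this without pressing on anything: straddle the straight edge with open fingers above the plate's 25 mm top and close. If the block really stands there, the fingers stop at 50 mm; otherwise they shut on air.

Call:
servo_tool --pt "0 0.05 0 -0.12 1" --pt "0 0.1 0 -0.24 1" --pt "0 0.15 0 -0.36 1" --pt "0 0.2 0 -0.48 1" --pt "0 0.25 0 -0.6 1" --pt "0 0.3 0 -0.72 1" --pt "0.01 0.35 0 -0.84 1" --pt "0.02 0.4 -0.02 -0.96 1"

```text
clock: 14.25
tool_pos: [0.4879, -0.0568, 0.4642]
tool_rot: [0.749, 0.663, 0.002, 0.0]
contact_force: [1.2, 0.4, 0.5]
opening: 0.0856
grip_force: 0.0
```

Call:
servo_tool --pt "0.01 0.05 -0.02 -0.1 1" --pt "0.02 0.1 -0.05 -0.19 1" --pt "0.029 0.14 -0.08 -0.19 1" --pt "0.029 0.175 -0.11 -0.19 1" --pt "0.029 0.175 -0.15 -0.19 1" --pt "0.029 0.175 -0.17 -0.19 1" --pt "0.029 0.175 -0.17 -0.19 1"

```text
clock: 14.95
tool_pos: [0.5165, 0.1175, 0.2909]
tool_rot: [0.807, 0.591, -0.001, -0.0]
contact_force: [0.1, 0.5, 1.0]
opening: 0.0853
grip_force: 0.0
```

Run:
```python
from h import *
w,c=shot("w7.npz");blobs(w,c,.025,amin=400)
# jig: green base outline in top0 at z=.015, and w6/w1
for n,im,cc in(("top",cv2.imread("pics/top0.png")[:,:,::-1].copy(),cam("top")),):
    m=cv2.inRange(cv2.cvtColor(im,cv2.COLOR_RGB2HSV),(60,80,30),(80,255,255));m=cv2.morphologyEx(m,cv2.MORPH_CLOSE,np.ones((9,9)))
    k=max(cv2.findContours(m,0,1)[0],key=cv2.contourArea);X=plane(cc,k[:,0],.015)[:,:2]
    r=cv2.minAreaRect((X*1000).astype(np.float32));print(n,r,cv2.boxPoints(r).round().tolist())
```

```text
14.95 [0.5165 0.1175 0.2909] [ 8.066e-01  5.910e-01 -1.400e-03 -4.000e-04] [-0.83  0.24  0.65  1.81 -0.16  1.15 -0.44]
442.5 [[511, 158], [470, 164], [470, 173], [509, 169]] [[0.804, 0.021], [0.757, 0.029], [0.756, 0.018], [0.8, 0.009]]
3589.0 [[204, 42], [181, 127], [241, 131], [243, 88]] [[0.504, 0.247], [0.449, 0.171], [0.512, 0.146], [0.529, 0.19]]
top ((421.0044860839844, -147.64488220214844), (422.216552734375, 139.40274047851562), 29.294315338134766) [[203.0, -190.0], [271.0, -312.0], [639.0, -105.0], [571.0, 16.0]]
```

Jig base outline: 422 x 139 mm against the true 430 x 140, so good. Its axis towards the motor points at about -151°. Now the straddle test over the plate's straight edge.

Call:
servo_tool --pt "0.006 0.035 0 -0.04 1" --pt "0.0115 0.0715 -0.03 -0.04 1" --pt "0.0115 0.0715 -0.07 -0.04 1" --pt "0.0115 0.0715 -0.11 -0.04 1" --pt "0.0115 0.0715 -0.15 -0.04 1" --pt "0.0115 0.0715 -0.17 -0.04 1" --pt "0.0115 0.0715 -0.17 -0.04 1"

```text
clock: 15.7
tool_pos: [0.529, 0.1891, 0.1219]
tool_rot: [0.818, 0.575, -0.001, -0.0]
contact_force: [-1.0, 0.3, 1.4]
opening: 0.0856
grip_force: 0.0
```

Call:
servo_tool --pt "0 0 -0.01 0 1" --pt "0 0 -0.02 0 1" --pt "0 0 -0.03 0 1" --pt "0 0 -0.04 0 1"

```text
clock: 16.1
tool_pos: [0.5289, 0.1897, 0.0817]
tool_rot: [0.818, 0.576, 0.0, -0.0]
contact_force: [0.2, 0.2, 0.7]
opening: 0.0856
grip_force: 0.0
```

Call:
servo_tool --pt "0 0 -0.01 0 1" --pt "0 0 -0.02 0 1" --pt "0 0 -0.028 0 1" --pt "0 0 -0.028 0 0.6" --pt "0 0 -0.028 0 0.6" --pt "0 0 -0.028 0 0.6" --pt "0 0 -0.028 0 0.6"

```text
clock: 16.8
tool_pos: [0.529, 0.1895, 0.0543]
tool_rot: [0.818, 0.576, 0.0, 0.0]
contact_force: [1.0, -0.7, -0.5]
opening: 0.0513
grip_force: 0.5
```

Call:
servo_tool --pt "0 0 0 0 0.4" --pt "0 0 0 0 0.4" --pt "0 0 0 0 0.4" --pt "0 0 0 0 0.4"

```text
clock: 17.2
tool_pos: [0.5291, 0.1895, 0.0547]
tool_rot: [0.818, 0.576, 0.001, -0.0]
contact_force: [-2.9, -1.6, 9.2]
opening: 0.0486
grip_force: 62.0
```

The fingers stopped at 49 mm with 62 N of grip, so the upright wedge is really there. The picture draws it tipped over: the straight edge is the centre line of its underside. This grasp is too shallow, so I'll re-grip lower.

Call:
servo_tool --pt "0 0 0 0 1" --pt "0 0 0 0 1" --pt "0 0 0 0 1" --pt "0 0 -0.008 0 1" --pt "0 0 -0.016 0 1" --pt "0 0 -0.022 0 1" --pt "0 0 -0.022 0 1"

```text
clock: 17.9
tool_pos: [0.5281, 0.1891, 0.0307]
tool_rot: [0.818, 0.576, -0.001, -0.0]
contact_force: [-0.3, 0.5, -0.1]
opening: 0.0855
grip_force: 0.0
```

Call:
servo_tool --pt "0 0 0 0 0.5" --pt "0 0 0 0 0.4" --pt "0 0 0 0 0.4" --pt "0 0 0 0 0.4" --pt "0 0 0 0 0.4" --pt "0 0 0 0 0.4"

```text
clock: 18.5
tool_pos: [0.5289, 0.1895, 0.0324]
tool_rot: [0.818, 0.576, 0.0, -0.0]
contact_force: [-1.2, -0.9, 5.7]
opening: 0.049
grip_force: 62.3
```

Run:
```python
from h import *
w,c=shot("w8.npz");s=read_state();print(s["contact_force"].round(1),s["wrist_torque"].round(2),s["grip_force"],s["opening"])
blobs(w,c,.025,amin=300)
# jig features: bars/plate (bright low-sat) in top0 and w6
for n,im,cc in(("top",cv2.imread("pics/top0.png")[:,:,::-1].copy(),cam("top")),("w6",np.load("w6.npz")["w"],None)):
    if cc is None: d=np.load("w6.npz");cc=(d["K"],d["R"],d["t"])
    m=cv2.inRange(cv2.cvtColor(im,cv2.COLOR_RGB2HSV),(0,0,150),(180,40,255))
    for k in cv2.findContours(m,0,1)[0]:
        if cv2.contourArea(k)<15: continue
        X=plane(cc,k[:,0],.045)[:,:2]
        if not(.2<X[:,0].mean()<.66 and -.33<X[:,1].mean()<.05): continue
        r=cv2.minAreaRect((X*1000).astype(np.float32));print(n,cv2.contourArea(k),k[:,0].mean(0).round(),np.round(r[0]),np.round(r[1]),round(r[2],1),cv2.boxPoints(r).round().tolist())
```

```text
18.5 [0.5289 0.1895 0.0324] [ 8.177e-01  5.756e-01  3.000e-04 -1.000e-04] [-0.75  0.65  0.45  1.92 -0.44  0.67 -0.37]
[-1.5 -0.5  5.1] [-0.17  0.2  -0.02] 62.24982708692551 0.04950788537602516
16697.0 [[145, 169], [116, 309], [194, 246], [184, 349], [250, 349], [252, 170]] [[0.503, 0.247], [0.461, 0.19], [0.508, 0.208], [0.482, 0.158], [0.513, 0.147], [0.544, 0.232]]
top 30.0 [369. 265.] [ 363. -198.] [12. 20.] 43.9 [[351.0, -195.0], [365.0, -210.0], [374.0, -201.0], [360.0, -187.0]]
top 17.5 [344. 266.] [ 359. -133.] [35.  5.] 30.4 [[342.0, -139.0], [345.0, -144.0], [375.0, -126.0], [372.0, -122.0]]
top 19.0 [371. 250.] [ 400. -206.] [35.  6.] 29.7 [[383.0, -212.0], [386.0, -217.0], [416.0, -199.0], [413.0, -194.0]]
top 167.0 [352. 239.] [ 423. -163.] [ 47. 103.] 31.9 [[376.0, -131.0], [430.0, -219.0], [470.0, -194.0], [416.0, -107.0]]
top 651.5 [327. 205.] [514. -90.] [171.  78.] 29.1 [[420.0, -97.0], [458.0, -166.0], [607.0, -83.0], [569.0, -14.0]]
w6 151.5 [442.  52.] [588. -96.] [21. 17.] 28.1 [[574.0, -93.0], [582.0, -108.0], [601.0, -98.0], [593.0, -83.0]]
w6 39.0 [337.  13.] [ 438. -175.] [14.  7.] 29.8 [[430.0, -175.0], [433.0, -181.0], [446.0, -174.0], [442.0, -168.0]]
w6 77.5 [304.  10.] [ 402. -208.] [39.  5.] 29.0 [[384.0, -215.0], [386.0, -219.0], [420.0, -200.0], [418.0, -196.0]]
w6 420.5 [446.   8.] [537. -57.] [102.  19.] 29.4 [[488.0, -74.0], [497.0, -91.0], [586.0, -41.0], [576.0, -24.0]]
w6 1229.5 [399.  23.] [ 522. -106.] [172.  45.] 38.4 [[440.0, -142.0], [468.0, -177.0], [603.0, -70.0], [575.0, -35.0]]
```

The block's drawn straight edge has its middle at (0.5285,0.1895), within a millimetre of the TCP, and its angle agrees to 0.3°. The jig origin is roughly (0.511,-0.091) with x towards -151°. I'll lift, carry it over, and hover above the bars for a close measurement.

Call:
servo_tool --pt "0 0 0.01 0 0.4" --pt "0 0 0.03 0 0.4" --pt "0 0 0.06 0 0.4" --pt "0 0 0.09 0 0.4" --pt "0 -0.02 0.12 0 0.4" --pt "0 -0.05 0.15 -0.08 0.4" --pt "-0.004 -0.085 0.17 -0.18 0.4" --pt "-0.008 -0.12 0.17 -0.28 0.4"

```text
clock: 19.35
tool_pos: [0.5215, 0.0683, 0.205]
tool_rot: [0.891, 0.454, 0.002, -0.0]
contact_force: [0.3, -0.3, -2.7]
opening: 0.0493
grip_force: 62.1
```

Call:
servo_tool --pt "-0.002 -0.035 0 -0.1 0.4" --pt "-0.004 -0.07 0 -0.2 0.4" --pt "-0.006 -0.105 0 -0.3 0.4" --pt "-0.008 -0.135 0 -0.38 0.4" --pt "-0.008 -0.155 0 -0.43 0.4" --pt "-0.008 -0.16 0 -0.436 0.4" --pt "-0.008 -0.16 0 -0.436 0.4"

```text
clock: 20.05
tool_pos: [0.5126, -0.0908, 0.2022]
tool_rot: [0.968, 0.252, 0.0, -0.0]
contact_force: [0.3, -0.3, -2.2]
opening: 0.0496
grip_force: 62.3
```

Run:
```python
from h import *
w,c=shot("w9.npz");s=read_state();print(s["contact_force"].round(1),s["grip_force"],s["opening"])
h=cv2.cvtColor(w,cv2.COLOR_RGB2HSV)
print("grey")
m=cv2.inRange(h,(0,0,150),(180,40,255))
for k in cv2.findContours(m,0,1)[0]:
    if cv2.contourArea(k)<60: continue
    X=plane(c,k[:,0],.045)[:,:2];r=cv2.minAreaRect((X*1000).astype(np.float32));print(cv2.contourArea(k),k[:,0].min(0),k[:,0].max(0),np.round(r[0]),np.round(r[1]),round(r[2],1))
print("pale");blobs(w,c,.2,amin=300)
g=cv2.inRange(h,(60,80,30),(80,255,255));ys,xs=np.nonzero(g);print("green",len(xs),xs.min(),xs.max(),ys.min(),ys.max())
# expected pixels of jig features for O=(.511,-.091), th=29.3
th=np.radians(29.3);ux=np.array([-np.cos(th),-np.sin(th),0]);uy=np.array([-ux[1],ux[0],0]);O=np.array([.511,-.091,0])
f=lambda x,y,z:O+ux*x/1e3+uy*y/1e3+np.array([0,0,z/1e3])
P=[f(-90,13,45),f(-90,22,45),f(85,13,45),f(85,22,45),f(-90,-13,45),f(-90,-22,45),f(85,-13,45),f(85,-22,45),f(85,50,112),f(85,-50,112),f(57,0,75),f(75,17,75)]
print(proj(c,np.array(P)).round().tolist())
```

```text
20.05 [ 0.5126 -0.0908  0.2022] [ 9.676e-01  2.525e-01  1.000e-04 -2.000e-04] [-0.57  0.38  0.84  1.94 -0.34  0.97 -0.63]
[ 0.6  0.7 -1. ] 62.26453095674515 0.04949736144044865
grey
70.0 [256 326] [259 355] [ 367. -180.] [36.  3.] 29.5
297.5 [267 314] [313 324] [ 405. -195.] [12. 46.] 29.3
902.0 [144 170] [231 198] [481. -45.] [25. 76.] 29.3
1498.5 [273  70] [304 183] [564. -96.] [92. 23.] 28.6
1933.0 [211  70] [272 138] [563. -54.] [53. 49.] 30.3
508.0 [313  48] [337  74] [623. -95.] [19. 19.] 32.4
508.0 [177  48] [202  74] [572.  -2.] [19. 20.] 29.3
pale
16767.5 [[144, 169], [116, 309], [194, 246], [184, 349], [250, 349], [252, 170]] [[0.532, -0.031], [0.467, -0.047], [0.512, -0.063], [0.462, -0.083], [0.477, -0.11], [0.553, -0.069]]
1386.0 [[218, 0], [293, 44], [285, 6]] [[0.599, -0.03], [0.599, -0.059], [0.608, -0.05]]
green 16101 86 337 48 375
[[267.0, 70.0], [278.0, 70.0], [265.0, 267.0], [274.0, 267.0], [234.0, 70.0], [222.0, 70.0], [237.0, 267.0], [227.0, 267.0], [317.0, 312.0], [184.0, 312.0], [251.0, 256.0], [271.0, 275.0]]
```

Run:
```python
from h import *
d=np.load("w9.npz");w=d["w"];c=(d["K"],d["R"],d["t"])
h=cv2.cvtColor(w,cv2.COLOR_RGB2HSV);m=cv2.inRange(h,(0,0,150),(180,45,255))>0
th=np.radians(29.3);ux=np.array([-np.cos(th),-np.sin(th)]);uy=np.array([-ux[1],ux[0]]);O=np.array([.511,-.091])
J=lambda uv,z:[(round(float((p-O)@ux*1e3),1),round(float((p-O)@uy*1e3),1)) for p in plane(c,uv,z)[:,:2]]
for y in list(range(66,80,2))+list(range(90,185,12))+[315,320]:
    r=np.flatnonzero(np.diff(np.r_[0,m[y].astype(int),0]));runs=[(a,b-1) for a,b in r.reshape(-1,2) if b-a>3 and a>150 and b<360]
    z=.112 if y>300 else .045
    print(y,runs,[[q[1] for q in J([(a-.5,y),(b+.5,y)],z)] for a,b in runs],J([(256,y)],z)[0][0])
print("feet",J([[325,61],[189.5,61]],.018),"plate top edges z112",J([[256,314],[256,324],[267,314],[313,314]],.112))
```

```text
66 [(np.int64(197), np.int64(201)), (np.int64(313), np.int64(317)), (np.int64(333), np.int64(336))] [[-42.3, -38.3], [48.6, 52.5], [64.2, 67.4]] -92.6
68 [(np.int64(180), np.int64(183)), (np.int64(196), np.int64(200)), (np.int64(314), np.int64(318)), (np.int64(331), np.int64(335))] [[-55.7, -52.5], [-43.1, -39.2], [49.4, 53.3], [62.8, 66.7]] -91.2
70 [(np.int64(181), np.int64(185)), (np.int64(192), np.int64(199)), (np.int64(231), np.int64(240)), (np.int64(276), np.int64(284)), (np.int64(315), np.int64(319)), (np.int64(327), np.int64(334))] [[-55.0, -51.0], [-46.3, -40.0], [-15.7, -7.8], [19.7, 26.7], [50.3, 54.2], [59.7, 66.0]] -89.7
72 [(np.int64(183), np.int64(197)), (np.int64(231), np.int64(241)), (np.int64(275), np.int64(285)), (np.int64(317), np.int64(331))] [[-53.5, -41.7], [-15.7, -7.1], [18.9, 27.6], [51.9, 63.8]] -88.2
74 [(np.int64(186), np.int64(193)), (np.int64(231), np.int64(241)), (np.int64(275), np.int64(285)), (np.int64(321), np.int64(327))] [[-51.2, -44.9], [-15.7, -7.1], [18.9, 27.6], [55.2, 60.7]] -86.7
76 [(np.int64(212), np.int64(229)), (np.int64(231), np.int64(2
[... 555 characters left out ...]
(231), np.int64(241)), (np.int64(274), np.int64(284))] [[-16.3, -7.4], [18.7, 27.7]] -55.9
126 [(np.int64(232), np.int64(241)), (np.int64(274), np.int64(283))] [[-15.7, -7.5], [18.9, 27.2]] -46.3
138 [(np.int64(236), np.int64(239)), (np.int64(274), np.int64(283))] [[-12.5, -9.2], [19.1, 27.4]] -36.4
150 [(np.int64(274), np.int64(283))] [[19.3, 27.7]] -26.3
162 [(np.int64(273), np.int64(283))] [[18.7, 28.0]] -16.0
174 [(np.int64(273), np.int64(282))] [[18.8, 27.5]] -5.5
315 [(np.int64(282), np.int64(311))] [[23.4, 46.2]] 87.4
320 [(np.int64(275), np.int64(312))] [[18.2, 47.2]] 91.9
feet [(-97.9, 63.5), (-97.9, -52.1)] plate top edges z112 [(86.5, 4.1), (95.5, 4.1), (86.5, 12.4), (86.5, 47.2)]
```

The bar centres sit 34.8 mm apart (true 35) and are centred 5.7 mm to one side of my first estimate. The bar ends match at x = -90. The held block is square to the jig, so I'll shift 5 mm sideways and lower gently.

Call:
servo_tool --pt "0.0025 -0.0045 -0.01 0 0.4" --pt "0.0025 -0.0045 -0.04 0 0.4" --pt "0.0025 -0.0045 -0.07 0 0.4" --pt "0.0025 -0.0045 -0.095 0 0.4" --pt "0.0025 -0.0045 -0.11 0 0.4" --pt "0.0025 -0.0045 -0.118 0 0.4" --pt "0.0025 -0.0045 -0.12 0 0.4" --pt "0.0025 -0.0045 -0.12 0 0.4"

```text
clock: 20.9
tool_pos: [0.5155, -0.0951, 0.0824]
tool_rot: [0.968, 0.253, 0.0, 0.0]
contact_force: [0.4, -0.0, -2.4]
opening: 0.0493
grip_force: 62.5
```

Call:
servo_tool --pt "0 0 -0.001 0 0.4" --pt "0 0 -0.002 0 0.4" --pt "0 0 -0.003 0 0.4" --pt "0 0 -0.003 0 0.4"

```text
clock: 21.3
tool_pos: [0.5152, -0.095, 0.079]
tool_rot: [0.968, 0.253, 0.0, -0.0]
contact_force: [-0.6, -0.1, -1.3]
opening: 0.0493
grip_force: 62.5
```

Call:
servo_tool --pt "0 0 -0.0005 0 0.4" --pt "0 0 -0.001 0 0.4" --pt "0 0 -0.0015 0 0.4" --pt "0 0 -0.0015 0 0.4"

```text
clock: 21.7
tool_pos: [0.5152, -0.0951, 0.0774]
tool_rot: [0.968, 0.253, -0.0, -0.0]
contact_force: [-0.1, -0.2, -1.6]
opening: 0.0494
grip_force: 62.6
```

Run:
```python
from h import *
s=read_state();print(s["contact_force"].round(1),s["tool_pos"].round(4),s["wrist_torque"].round(2))
w,c=shot("w10.npz");h=cv2.cvtColor(w,cv2.COLOR_RGB2HSV);m=cv2.inRange(h,(0,0,150),(180,45,255))>0
O=np.array([.5138,-.096]);th=np.radians(29.3);ux=np.array([-np.cos(th),-np.sin(th)]);uy=np.array([-ux[1],ux[0]])
J=lambda uv,z:[((p-O)@np.c_[ux,uy]*1e3).round(1).tolist() for p in plane(c,uv,z)[:,:2]]
for y in range(0,180,15):
    r=np.flatnonzero(np.diff(np.r_[0,m[y].astype(int),0]))
    print(y,[[q[1] for q in J([(a-.5,y),(b-.5,y)],.045)] for a,b in r.reshape(-1,2) if b-a>3 and 150<a<380])
blobs(w,c,.070,amin=500);print("tcp jig",((s["tool_pos"][:2]-O)@np.c_[ux,uy]*1e3).round(1))
```

```text
[-0.1 -0.2 -1.6] [ 0.5152 -0.0951  0.0774] [-0.01  0.01 -0.03]
21.7 [ 0.5152 -0.0951  0.0774] [ 9.676e-01  2.526e-01 -0.000e+00 -1.000e-04] [-0.42  0.57  0.69  2.01 -0.53  0.75 -0.47]
0 []
15 []
30 [[42.8, 49.2], [53.1, 56.1]]
45 [[-43.4, -40.4], [40.3, 42.9]]
60 [[-21.6, -13.7], [13.6, 21.0], [41.7, 45.2], [53.1, 56.6]]
75 [[-35.2, -13.4], [-11.6, 10.2], [13.3, 35.1]]
90 [[-25.3, -13.1], [-11.3, 10.8], [13.0, 25.6], [33.3, 35.1]]
105 [[-35.2, -13.3], [-11.5, 10.4], [13.2, 35.1]]
120 [[-21.8, -13.0], [13.4, 21.7]]
135 [[-21.6, -13.2], [13.1, 22.0]]
150 [[-21.9, -13.4], [13.2, 21.8]]
165 [[13.9, 21.6]]
16740.5 [[145, 169], [116, 309], [195, 246], [184, 349], [250, 349], [252, 170]] [[0.533, -0.035], [0.465, -0.051], [0.512, -0.069], [0.459, -0.089], [0.475, -0.117], [0.554, -0.074]]
tcp jig [-1.7 -0.1]
```

The close view puts the bars at ±17.5 mm about the new centre line, with the TCP 0.1 mm off. No contact yet, so I'll lower in half-millimetre steps.

Call:
servo_tool --pt "0 0 -0.0005 0 0.4" --pt "0 0 -0.001 0 0.4" --pt "0 0 -0.001 0 0.4"

```text
clock: 22.05
tool_pos: [0.5152, -0.0951, 0.0773]
tool_rot: [0.968, 0.253, 0.0, -0.001]
contact_force: [-9.8, 3.4, 26.1]
opening: 0.0495
grip_force: 65.4
```

Call:
servo_tool --pt "0 0 -0.0005 0 0.4" --pt "0 0 -0.001 0 0.4" --pt "0 0 -0.001 0 0.4"

```text
clock: 22.35
tool_pos: [0.5153, -0.0951, 0.0772]
tool_rot: [0.968, 0.252, 0.001, -0.001]
contact_force: [-19.4, 5.9, 51.9]
opening: 0.0491
grip_force: 68.4
```

It landed at z = 0.0773 and the arm is stiff, about 26 N/mm. I'll back off to a light touch.

Call:
servo_tool --pt "0 0 0.001 0 0.4" --pt "0 0 0.0018 0 0.4" --pt "0 0 0.0018 0 0.4"

```text
clock: 22.65
tool_pos: [0.5153, -0.0951, 0.0773]
tool_rot: [0.968, 0.253, 0.0, -0.0]
contact_force: [-3.4, 1.0, 9.3]
opening: 0.05
grip_force: 63.4
```

Call:
servo_tool --pt "0 0 0.0002 0 0.4" --pt "-0.0035 -0.002 0.0002 0 0.4" --pt "-0.007 -0.0039 0.0002 0 0.4" --pt "-0.0105 -0.0059 0.0002 0 0.4" --pt "-0.014 -0.0078 0.0002 0 0.4" --pt "-0.0174 -0.0098 0.0002 0 0.4" --pt "-0.02 -0.0112 0.0002 0 0.4" --pt "-0.02 -0.0112 0.0002 0 0.4"

```text
clock: 23.45
tool_pos: [0.4953, -0.1063, 0.0775]
tool_rot: [0.968, 0.253, 0.0, -0.0]
contact_force: [6.1, 2.9, -2.2]
opening: 0.0496
grip_force: 62.3
```

Call:
servo_tool --pt "0 0 -0.0003 0 0.4" --pt "-0.0017 -0.001 -0.0003 0 0.4" --pt "-0.0035 -0.002 -0.0003 0 0.4" --pt "-0.0052 -0.0029 -0.0003 0 0.4" --pt "-0.0061 -0.0034 -0.0003 0 0.4" --pt "-0.0061 -0.0034 -0.0003 0 0.4"

```text
clock: 24.05
tool_pos: [0.4898, -0.1093, 0.0774]
tool_rot: [0.967, 0.253, 0.001, -0.0]
contact_force: [7.4, 3.4, 1.1]
opening: 0.0497
grip_force: 62.9
```

Call:
servo_tool --pt "-0.0009 -0.0005 -0.0001 0 0.4" --pt "-0.0014 -0.0008 -0.0001 0 0.4" --pt "-0.0014 -0.0008 -0.0001 0 0.4"

```text
clock: 24.35
tool_pos: [0.4888, -0.1099, 0.0775]
tool_rot: [0.967, 0.253, 0.001, -0.0]
contact_force: [7.8, 6.5, 1.7]
opening: 0.0494
grip_force: 62.9
```

Call:
servo_tool --pt "-0.0004 -0.0002 0 0 0.4" --pt "-0.0007 -0.0004 0 0 0.4" --pt "-0.0007 -0.0004 0 0 0.4"

```text
clock: 24.65
tool_pos: [0.4881, -0.1103, 0.0775]
tool_rot: [0.967, 0.253, 0.001, -0.0]
contact_force: [8.9, 5.1, 1.3]
opening: 0.0496
grip_force: 62.9
```

Run:
```python
from h import *
s=read_state();th=np.radians(29.3);ux=np.array([-np.cos(th),-np.sin(th)]);uy=np.array([-ux[1],ux[0]]);O=np.array([.5138,-.096])
f=s["contact_force"];print(s["tool_pos"].round(4),f.round(1),"F jig",f[:2]@ux,f[:2]@uy,"M",s["wrist_torque"].round(2),"x,y",(s["tool_pos"][:2]-O)@np.c_[ux,uy]*1e3,"yaw",2*np.degrees(np.arctan2(*s["tool_rot"][1::-1])))
```

```text
[ 0.4881 -0.1103  0.0775] [8.9 5.1 1.3] F jig -10.287800846903146 -0.09013575870372766 M [ 1.16 -1.78 -0.09] x,y [29.36927167 -0.11310717] yaw 29.30968813641441
```

Call:
servo_tool --pt "-0.0004 -0.0002 0 0 0.4" --pt "-0.0007 -0.0004 0 0 0.4" --pt "-0.0007 -0.0004 0 0 0.4"

```text
clock: 24.95
tool_pos: [0.4879, -0.1104, 0.0775]
tool_rot: [0.967, 0.253, 0.002, 0.0]
contact_force: [11.6, 7.4, 0.6]
opening: 0.0495
grip_force: 62.7
```

Call:
servo_tool --pt "-0.0004 -0.0002 0 0 0.4" --pt "-0.0004 -0.0002 0 0 0.4" --pt "-0.0004 -0.0002 0 0 0.4"

```text
clock: 25.25
tool_pos: [0.4879, -0.1103, 0.0776]
tool_rot: [0.967, 0.253, 0.002, 0.0]
contact_force: [14.0, 8.9, -1.2]
opening: 0.0493
grip_force: 62.5
```

```bash
cat > st.py <<'E'
from h import *
s=read_state();th=np.radians(29.3);ux=np.array([-np.cos(th),-np.sin(th)]);uy=np.array([-ux[1],ux[0]]);O=np.array([.5138,-.096])
f=s["contact_force"];m=s["wrist_torque"];R=Ro.from_quat(s["tool_rot"]).as_matrix()
print(round(s["clock"],2),"F jig",(f[:2]@ux).round(1),(f[:2]@uy).round(1),f[2].round(1),"M jig",(m[:2]@ux).round(2),(m[:2]@uy).round(2),m[2].round(2),"x,y,z",((s["tool_pos"][:2]-O)@np.c_[ux,uy]*1e3).round(2),s["tool_pos"][2].round(4),"yaw",np.degrees(np.arctan2(R[1,0],R[0,0])).round(2),"tool z in jig",(R[:2,2]@ux).round(4),(R[:2,2]@uy).round(4))
E
python3 st.py
```

```text
25.25 F jig -16.5 -0.9 -1.2 M jig -0.21 3.48 0.07 x,y,z [29.61 -0.18] 0.0776 yaw 29.36 tool z in jig -0.0036 0.001
```

It's home: x has stopped at 29.6 mm and the force is building. I'll press down slightly so it sits flat on the bars, and raise the push a little.

Call:
servo_tool --pt "-0.0002 -0.0001 -0.0003 0 0.4" --pt "-0.0004 -0.0002 -0.0005 0 0.4" --pt "-0.0004 -0.0002 -0.0005 0 0.4"

```text
clock: 25.55
tool_pos: [0.4879, -0.1103, 0.0775]
tool_rot: [0.967, 0.253, 0.002, -0.0]
contact_force: [12.7, 11.6, 7.0]
opening: 0.0492
grip_force: 63.6
```

```bash
python3 st.py
```

```text
25.55 F jig -16.7 -3.9 7.0 M jig -0.82 3.47 -0.01 x,y,z [29.58 -0.15] 0.0775 yaw 29.37 tool z in jig -0.0045 0.001
```

Call:
servo_tool --pt "-0.0004 -0.0002 0 0 0.4" --pt "-0.0008 -0.0004 -0.0001 0 0.4" --pt "-0.0011 -0.0006 -0.0002 0 0.4" --pt "-0.0011 -0.0006 -0.0002 0 0.4" --pt "-0.0011 -0.0006 -0.0002 0 0.4"

```text
clock: 26.05
tool_pos: [0.4878, -0.1104, 0.0776]
tool_rot: [0.967, 0.254, 0.003, -0.0]
contact_force: [18.5, 15.3, 7.9]
opening: 0.0495
grip_force: 63.5
```

```bash
python3 st.py
python3 - <<'E'
from h import *
w,c=shot("w11.npz");blobs(w,c,.07,amin=500)
p=np.load("w10.npz")["w"]
h=cv2.cvtColor(w,cv2.COLOR_RGB2HSV);m=cv2.inRange(h,(0,0,150),(180,45,255))>0
O=np.array([.5138,-.096]);th=np.radians(29.3);ux=np.array([-np.cos(th),-np.sin(th)]);uy=np.array([-ux[1],ux[0]])
for z,q in((.070,[[250,349],[252,170]]),):print([((x-O)@np.c_[ux,uy]*1e3).round(1).tolist() for x in plane(c,q,z)[:,:2]])
E
```

```text
26.05 F jig -23.7 -4.3 7.9 M jig -0.97 4.81 0.01 x,y,z [29.67 -0.18] 0.0776 yaw 29.42 tool z in jig -0.0061 0.0014
26.05 [ 0.4878 -0.1104  0.0776] [ 9.672e-01  2.539e-01  3.100e-03 -1.000e-04] [-0.4   0.53  0.69  2.07 -0.53  0.71 -0.42]
16818.0 [[144, 169], [115, 308], [194, 246], [184, 349], [250, 349], [252, 170]] [[0.505, -0.05], [0.438, -0.066], [0.484, -0.083], [0.432, -0.104], [0.448, -0.132], [0.527, -0.089]]
[[75.0, -0.7], [-14.7, -0.0]]
```

The block's tall end measures x = 75.0 mm, which is the stop-button face. It's square to within about 0.1°, with a steady push of about 24 N, of which the pin takes 9 N. Handing in.

```bash
python3 -c "
from rig import *
print(sign_off())"
```

```text
the job is handed in; nothing more can be done
None
```

The wedge block is on the rest bars, tall end home on the stop buttons, and the gripper is holding it there with a steady push of about 24 N; handed in at 26 s, though setting it down briefly pressed about 52 N on the bars, firmer than the gentle placing asked for.

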